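# Clamp the filter plates and open the air valve

## Robot

A 6-joint arm with a two-finger parallel gripper is mounted at the origin on the work surface. World frame = base frame: x ahead of the robot, y to its left, z up, the work surface at z = 0. Lengths are in m, angles in rad, forces in N, time in s.
With the tool pointing down it reaches from about 0.225 to 0.875 m from the base axis. Payload 3.4 kg.
Tool frame: the origin (TCP) lies midway between the tips of the shut fingers; the grasp point (between the pads) lies 19 mm behind it; z points along the fingers, y is the direction in which the jaws open and shut (so a half turn about z gives the same grasp; the last joint's range is limited). The gripper opens to 85 mm and grips with 20 to 120 N. Pads are 22 mm wide; open, the fingers measure 114 mm over their backs; the gripper's body (76 mm by 85 mm) begins 54 mm behind the grasp point. The pads swing forward as they close: fully open they stand 13 mm farther back than shut.
Start: joints at [-1.308, 0.276, 1.505, -0, 1.361, -0.121], TCP at [0.215, -0.533, 0.231] pointing down, gripper open.
Joint ranges: [-2.89, 2.89], [-0.75, 2.08], [0.22, 2.7], [-1.18, 4.32], [0.11, 2.71], [-2.7, 2.7]. Speed limits (rad/s): [2.57, 2.57, 3.14, 3.14, 3.14, 3.14].

## Interface

Orientations are given as a 3x3 rotation matrix whose columns are the frame's x, y, z axes.
In Python, from cell import robot gives the robot as it stands. The module is installed in compiled form; this text tells all that it offers.
- The arm moves only by the tool play_rows, never from a script. Its argument "rows" is a list of rows, each a list of 3 entries, a list of its own where there are three numbers: the opening, from 0 (shut) to 1 (fully open), then the shift along the tool's x, y, z each as a share of 0.04 m, from -1 to 1, then the turn, a rotation vector about the tool's x, y, z each as a share of 120 degrees, from -1 to 1. A call has 1 to 20 rows; each row shifts and turns the commanded pose from where the row before left it, along the tool's axes as they then stand; what a row does not reach is not made up. A row lasts 1/8 s, in which the tool goes at most 62.5 mm and 10.7 degrees, less where a joint would pass 70% of its speed; a pose out of reach is approached as far as the arm can. A call with a number of a shift or a turn outside -1 to 1 is refused whole. A call with a gripper value outside its range is refused whole. The fingers move at their own pace and stop on an object; "newtons" is the grip in N (left out, the last holds). Time passes only in rows, so rows that do not move let the fingers close. It gives the time, the measured TCP pose, the force and the opening at its end, in the units of the state.
- robot.get_state(): the state, without advancing time (a new reading comes with each control period).
- robot.capture(name): name is "scene" or "top" or "wrist"; returns a dict with "pixels" (480x640x3 uint8, red, green, blue), "fovy" (degrees; the focal length in pixels is half the picture's height over the tangent of half this angle, whatever the lens; pixels are square), "cx", "cy" (the principal point, pixels), "rvec" (rotation vector, rad) and "tvec" (3), from world to camera coordinates, as OpenCV has them. Camera axes: x right, y down, z forward; pixel columns grow to the right and rows downward; lengths in m; the calibration is good to about 2 mm. The wrist camera is an equidistant fisheye: a pixel r from the principal point sees the ray r / f radians off the axis. A picture is of the moment at which its call begins. There is no depth.
- robot.hand_in(): hands the job in, once; it reports no verdict.
Trained networks look in a picture, given as the dict that the camera call returned (one of the last four; its "shot" number tells which), for a name from the list of things; names that differ only in an ending like _2 or _b are one class to them, and where a whole thing is asked for, a point or a joint stands for the part that bears it (a point fixed in the world has none). Each returns a list of dicts, best first, with "score" (0 to 1); they miss things now and then, are a little off and sometimes report something else, mostly with a low value. They report only what shows in the picture. A call takes as long as a camera call. They do not tell look-alikes from the thing itself.
- robot.boxes_of(picture, name): "at" ([x, y, z] in m, in world coordinates, good to about 4 mm: the middle of the surface that is visible of it).
- robot.landmark_of(picture, name): "at" ([x, y, z] in m, in world coordinates, good to about 4 mm: a listed point, or the origin of a listed thing).
The state is a dict: "time": time; "q": joint angles; "joint_vel": joint speeds; "joint_efforts": joint torques, N m; "eef_pos": TCP position; "tool_rot": TCP orientation; "ft_force": force on the tool from outside, world axes, zero at the start; "moment": the same for the moment, N m; "gripper_width": opening from 0.0 (shut) to 1.0 (fully open).
Only numpy, scipy, OpenCV 4.12 (cv2) and the standard library are available. Lean on these libraries where they do the work, as an engineer would, in place of code of your own. Each camera call takes 0.05 s, during which the arm holds its last target. There are 200 camera calls.

## Task

Fit every filter plate lying on the bench into the clamp seat of its own width: lift that seat's spring clip until it stays up, slide the plate in, drilled end first, fully home against the stop, and lower the clip onto it. Only when all the plates are clamped, turn the air valve's knob clockwise until it clicks past its detent to the on stop. An empty seat keeps its clip down, and the other things on the bench are left where they are.

Things in the scene. Friction and masses are not known exactly. Their poses are not given: they have to be found in the camera images.
- plate_narrow: loose steel filter plate 34 mm wide (y), 150 long (x), 8 thick, 140 g +-30 %, 2 rows of small dark holes on its front (+x) part; +x end goes in first. Origin: centre of underside, z up. Grip fin upright on the rear: x -73 to -37 mm, 12 mm thick in y at y = 0, z 8 to 34 mm. None if absent.
- seat_narrow: fixed seat for plate_narrow. Origin on the bench below the clip's hinge, x to the hinge end, z up; plates slide in along +x. In mm: seat face z 16, x -125 to -12; stop at x -12, 10 high; side rails x -95 to -15, 8 high, 10 thick, channel 38 wide about y 0, flared from x -123 to -95; base 64 wide. Plate fully home: its origin at (-87, 0, 16), same yaw, fin end overhanging.
- clip_narrow (a joint): spring clip of seat_narrow, rad: 0 down on empty seat, 0.04 down on a plate, 0.75 fully up. Steel arm 14 mm wide, 98 long to -x, hinged along y at the seat's (0, 0, 36) mm; rubber foot under it 75 mm out, 5 mm above the seat face at 0. Over-centre: snaps down below 0.375 (5 N at foot), above it stays up by itself; 5 N lifts the ear. Starts down.
- ear_narrow (a point): centre of the black ear on top of clip_narrow: 14 mm thick (y), 26 long, 30 high, flush with the arm's sides; 80 mm from the hinge along the arm, 18 mm above the arm's mid plane (ear spans 2 to 32). Turns with the clip: x along the arm to the hinge, y along the hinge, z up when down.
- plate_mid: loose steel filter plate 48 mm wide (y), 150 long (x), 8 thick, 168 g +-30 %, 3 rows of small dark holes on its front (+x) part; +x end goes in first. Origin: centre of underside, z up. Grip fin upright on the rear: x -73 to -37 mm, 12 mm thick in y at y = 0, z 8 to 34 mm. None if absent.
- seat_mid: fixed seat for plate_mid. Origin on the bench below the clip's hinge, x to the hinge end, z up; plates slide in along +x. In mm: seat face z 16, x -125 to -12; stop at x -12, 10 high; side rails x -95 to -15, 8 high, 10 thick, channel 52 wide about y 0, flared from x -123 to -95; base 78 wide. Plate fully home: its origin at (-87, 0, 16), same yaw, fin end overhanging.
- clip_mid (a joint): spring clip of seat_mid, rad: 0 down on empty seat, 0.04 down on a plate, 0.75 fully up. Steel arm 14 mm wide, 98 long to -x, hinged along y at the seat's (0, 0, 36) mm; rubber foot under it 75 mm out, 5 mm above the seat face at 0. Over-centre: snaps down below 0.375 (5 N at foot), above it stays up by itself; 5 N lifts the ear. Starts down.
- ear_mid (a point): centre of the black ear on top of clip_mid: 14 mm thick (y), 26 long, 30 high, flush with the arm's sides; 80 mm from the hinge along the arm, 18 mm above the arm's mid plane (ear spans 2 to 32). Turns with the clip: x along the arm to the hinge, y along the hinge, z up when down.
- plate_wide: loose steel filter plate 62 mm wide (y), 150 long (x), 8 thick, 196 g +-30 %, 4 rows of small dark holes on its front (+x) part; +x end goes in first. Origin: centre of underside, z up. Grip fin upright on the rear: x -73 to -37 mm, 12 mm thick in y at y = 0, z 8 to 34 mm. None if absent.
- seat_wide: fixed seat for plate_wide. Origin on the bench below the clip's hinge, x to the hinge end, z up; plates slide in along +x. In mm: seat face z 16, x -125 to -12; stop at x -12, 10 high; side rails x -95 to -15, 8 high, 10 thick, channel 66 wide about y 0, flared from x -123 to -95; base 92 wide. Plate fully home: its origin at (-87, 0, 16), same yaw, fin end overhanging.
- clip_wide (a joint): spring clip of seat_wide, rad: 0 down on empty seat, 0.04 down on a plate, 0.75 fully up. Steel arm 14 mm wide, 98 long to -x, hinged along y at the seat's (0, 0, 36) mm; rubber foot under it 75 mm out, 5 mm above the seat face at 0. Over-centre: snaps down below 0.375 (5 N at foot), above it stays up by itself; 5 N lifts the ear. Starts down.
- ear_wide (a point): centre of the black ear on top of clip_wide: 14 mm thick (y), 26 long, 30 high, flush with the arm's sides; 80 mm from the hinge along the arm, 18 mm above the arm's mid plane (ear spans 2 to 32). Turns with the clip: x along the arm to the hinge, y along the hinge, z up when down.
- valve (a joint): black knob of the air valve on a round grey base 80 mm across, 30 high; vertical axis. Rad, growing clockwise from above: 0 off stop, 1.2 on stop. Spring detent at 0.6: resists with 0.2 N m at first, less towards the middle; falls back to 0 if let go before it, clicks over to 1.2 past it. Starts at 0.
- valve_grip (a point): centre of the knob's upright grip bar, on the knob's axis and turning with it: bar 64 mm long (x), 14 thick (y), 30 high; its top is 15 mm above this point and 72 mm above the bench.
- cutting_ring: bystander, to be left alone: steel ring 76 mm across, 30 mm high; origin at its underside
- cutting_ring_tall: bystander, to be left alone: steel ring 60 mm across, 55 mm high; origin at its underside
- dish: bystander, to be left alone: white bowl 90 mm across, 35 mm high; origin at its underside
- soil_core: bystander, to be left alone: brown cylinder 60 mm across, 45 mm high; origin at its underside
- steel_cup: bystander, to be left alone: steel cup 80 mm across, 80 mm high; origin at its underside
- loading_cap: bystander, to be left alone: brass block 50 x 50 x 30 mm; origin at its underside
- wash_jar: bystander, to be left alone: clear jar 64 mm across, 90 mm high; origin at its underside
There are look-alikes about, which are no part of the job. What is shaped like the plate_narrow but blue is not meant.

How it is judged:
On the way:
1. every plate that is there lies fully home in the seat of its width with the clip down on it, while the valve is still off (x of plate_narrow in the frame of seat_narrow between -0.092 and -0.082 m and y of plate_narrow in the frame of seat_narrow between -0.005 and 0.005 m and z of plate_narrow in the frame of seat_narrow between 0.012 and 0.02 m and angle between the x axis of plate_narrow and the x axis of seat_narrow, either way round below 0.07 rad and angle between each of plate_narrow, plate_mid, plate_wide's own z axis and vertical below 0.08 rad and value of joint each of clip_narrow, clip_mid, clip_wide below 0.1 rad and x of plate_mid in the frame of seat_mid between -0.092 and -0.082 m and y of plate_mid in the frame of seat_mid between -0.005 and 0.005 m and z of plate_mid in the frame of seat_mid between 0.012 and 0.02 m and angle between the x axis of plate_mid and the x axis of seat_mid, either way round below 0.07 rad and x of plate_wide in the frame of seat_wide between -0.092 and -0.082 m and y of plate_wide in the frame of seat_wide between -0.005 and 0.005 m and z of plate_wide in the frame of seat_wide between 0.012 and 0.02 m and angle between the x axis of plate_wide and the x axis of seat_wide, either way round below 0.07 rad and value of joint valve below 0.4 rad), for 0.2 s.
At the end, for the whole second after the job is handed in: every plate present lies at rest in the seat of its own width, within 5 mm of fully home along and across the seat, flat on the seat face and square to within 4 degrees, all three clips are down (below 0.10 rad), and the valve knob has clicked over to on (above 1.0 rad) (x of plate_narrow in the frame of seat_narrow between -0.092 and -0.082 m and y of plate_narrow in the frame of seat_narrow between -0.005 and 0.005 m and z of plate_narrow in the frame of seat_narrow between 0.012 and 0.02 m and angle between the x axis of plate_narrow and the x axis of seat_narrow, either way round below 0.07 rad and angle between each of plate_narrow, plate_mid, plate_wide's own z axis and vertical below 0.08 rad and value of joint each of clip_narrow, clip_mid, clip_wide below 0.1 rad and x of plate_mid in the frame of seat_mid between -0.092 and -0.082 m and y of plate_mid in the frame of seat_mid between -0.005 and 0.005 m and z of plate_mid in the frame of seat_mid between 0.012 and 0.02 m and angle between the x axis of plate_mid and the x axis of seat_mid, either way round below 0.07 rad and x of plate_wide in the frame of seat_wide between -0.092 and -0.082 m and y of plate_wide in the frame of seat_wide between -0.005 and 0.005 m and z of plate_wide in the frame of seat_wide between 0.012 and 0.02 m and angle between the x axis of plate_wide and the x axis of seat_wide, either way round below 0.07 rad and value of joint valve above 1 rad and linear speed of each of plate_narrow, plate_mid, plate_wide below 0.02 m/s); the robot touches nothing.
It fails at once if a bystander is pushed more than 4 cm (distance of any of cutting_ring, cutting_ring_tall, dish, soil_core, steel_cup, loading_cap, wash_jar from where it was at the start of the episode above 0.04 m).
It fails at once if a bystander is tipped over (angle between any of cutting_ring, cutting_ring_tall, dish, soil_core, steel_cup, loading_cap, wash_jar's own z axis and vertical above 0.6 rad).
Of plate_narrow, plate_mid, plate_wide only 2 to 3 are there at a start; the rules pass over those that are not, and their reading is None.
At some moment in a run one of plate_narrow, plate_mid, plate_wide may be knocked a few centimetres aside while the robot is not near it.
Once in a run the grip may slacken for a moment while it holds something.
It also fails if it takes over 210 s, if anything falls off the work surface, if the arm or the gripper's body presses on something with over 40 N, if the wrist force passes 120 N, or if a joint passes its speed limit or range.

## Working session

There is one attempt and no reset: what is moved stays moved. The work goes in short steps, Python scripts to look and compute and a tool call to move; the robot and the scene stay as the last step left them, time stands still between calls to the robot, and variables do not carry over. Pictures are saved under pics/ and viewed, about 12 in all and at most 16, crops included, and the job is handed in when it is done.

Besides the shell and the picture viewer there is one more tool, called after "Call:" as name(argument=value, ...) on one line, values as JSON. play_rows: Moves the arm, as the interface text tells. Shift numbers are shares of 0.04 m and turn numbers shares of 120 degrees, none past 1 either way. Its arguments: {"type":"object","properties":{"rows":{"type":"array"},"newtons":{"type":"number"}},"required":["rows"]}

```bash
mkdir -p pics
cat > h.py <<'E'
import numpy as np, cv2
from cell import robot
def save(p,n): cv2.imwrite('pics/'+n+'.png',cv2.cvtColor(p['pixels'],cv2.COLOR_RGB2BGR))
def cam(p):
    R,_=cv2.Rodrigues(np.array(p['rvec'],float)); t=np.array(p['tvec'],float).ravel()
    f=240/np.tan(np.radians(p['fovy'])/2); return R,t,f
def proj(p,X,fish=False):
    R,t,f=cam(p); c=R@np.array(X,float)+t
    if fish:
        r=np.hypot(c[0],c[1]); th=np.arctan2(r,c[2]); return np.array([p['cx']+f*th*c[0]/r,p['cy']+f*th*c[1]/r])
    return np.array([p['cx']+f*c[0]/c[2],p['cy']+f*c[1]/c[2]])
def unproj(p,uv,z,fish=False):
    R,t,f=cam(p); d=np.array([uv[0]-p['cx'],uv[1]-p['cy']])/f
    if fish:
        r=np.hypot(*d)+1e-12; v=np.array([d[0]/r*np.sin(r),d[1]/r*np.sin(r),np.cos(r)])
    else: v=np.array([d[0],d[1],1])
    o=-R.T@t; w=R.T@v; return o+w*(z-o[2])/w[2]
E
cat > a.py <<'E'
from h import *
np.set_printoptions(precision=3,suppress=True)
for n in('top','scene'):
    p=robot.capture(n); save(p,n+'0'); print(n,p['fovy'],-cam(p)[0].T@cam(p)[1])
    for k in 'plate_narrow plate_mid plate_wide seat_narrow seat_mid seat_wide ear_narrow ear_mid ear_wide valve_grip cutting_ring cutting_ring_tall dish soil_core steel_cup loading_cap wash_jar'.split():
        for o in robot.landmark_of(p,k)[:3]:
            print(k,round(o['score'],2),np.array(o['at']),proj(p,o['at']).round())
print(robot.get_state())
E
python3 a.py
```

```text
top 45.174871473862076 [0.351 0.041 1.509]
plate_narrow 0.93 [0.48  0.194 0.002] [236. 238.]
plate_narrow 0.93 [ 0.281  0.419 -0.002] [146. 312.]
plate_narrow 0.85 [ 0.27   0.228 -0.002] [220. 319.]
plate_wide 0.6 [0.509 0.288 0.003] [200. 226.]
plate_wide 0.5 [ 0.598 -0.117  0.052] [357. 194.]
seat_narrow 0.94 [ 0.677 -0.112  0.003] [354. 168.]
seat_narrow 0.68 [0.492 0.395 0.003] [159. 231.]
seat_mid 0.79 [0.681 0.033 0.001] [300. 165.]
seat_wide 0.82 [ 0.683 -0.254 -0.001] [407. 167.]
ear_narrow 0.58 [ 0.6   -0.116  0.049] [357. 193.]
ear_narrow 0.55 [ 0.675 -0.111  0.008] [354. 168.]
ear_narrow 0.2 [ 0.681 -0.253  0.   ] [407. 168.]
ear_mid 0.61 [0.602 0.027 0.053] [301. 191.]
ear_wide 0.75 [ 0.602 -0.262  0.054] [414. 194.]
valve_grip 0.65 [0.67  0.227 0.055] [224. 162.]
cutting_ring 0.78 [ 0.549 -0.381 -0.001] [454. 218.]
cutting_ring 0.35 [ 0.403 -0.385 -0.   ] [455. 274.]
cutting_ring_tall 0.77 [ 0.633 -0.395  0.003] [460. 187.]
dish 0.62 [0.551 0.5   0.002] [120. 208.]
dish 0.38 [0.671 0.226 0.057] [224. 161.]
soil_core 0.69 [0.492 0.397 0.003] [158. 231.]
soil_core 0.59 [0.
[... 1424 characters left out ...]
p 0.61 [ 0.695  0.37  -0.003] [419. 358.]
steel_cup 0.17 [ 0.399 -0.382 -0.001] [205. 196.]
loading_cap 0.75 [ 0.4   -0.381  0.001] [205. 196.]
wash_jar 0.61 [ 0.491 -0.442  0.004] [174. 212.]
{'time': 1.8, 'q': array([-1.308,  0.276,  1.505,  0.   ,  1.361, -0.121]), 'joint_vel': array([-0.   , -0.001, -0.001, -0.002, -0.002, -0.001]), 'joint_efforts': array([  0.   , -41.665, -24.61 ,  -0.   ,   0.   ,   0.   ]), 'eef_pos': array([ 0.215, -0.533,  0.231]), 'tool_rot': array([[ 0.927,  0.374,  0.   ],
       [ 0.374, -0.927, -0.   ],
       [ 0.   ,  0.   , -1.   ]]), 'ft_force': array([-0.316, -0.789, -1.066]), 'moment': array([ 0.01 ,  0.043, -0.022]), 'gripper_width': 0.9978090990266901}
```

```bash
python3 -c "
import cv2
i=cv2.imread('pics/top0.png')
c=i[140:350,110:480]; cv2.imwrite('pics/c1.png',cv2.resize(c,None,fx=2.15,fy=2.15,interpolation=cv2.INTER_CUBIC))
c=i[190:350,120:270]; cv2.imwrite('pics/c2.png',cv2.resize(c,None,fx=3.7,fy=3.7,interpolation=cv2.INTER_CUBIC))"
```

```text
(no output)
```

View pics/c1.png

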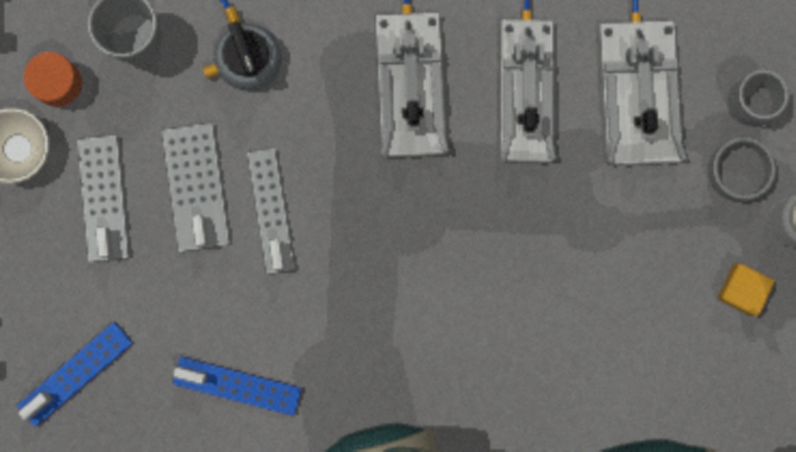

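View pics/c2.png

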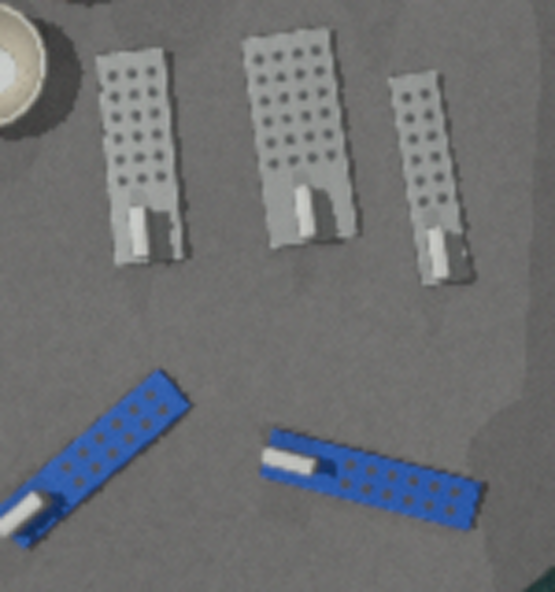

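Candidates in the top image: steel plates narrow (236,238), wide (200,226) and mid (159,231). The blue look-alikes at (146,312) and (220,319) are excluded. All three plates have their drilled ends towards +x. The seats run mid (300,165), narrow (354,168), wide (407,167), with the valve at (224,162). Next I go above the seats for a closer look.

Call:
play_rows(rows=[[1,[0,0,0],[0,0,0.061]],[1,[0,0,0],[0,0,0.061]],[1,[0,0,0],[0,0,0.061]],[1,[0.6,-0.88,-0.25],[0,0,0]],[1,[0.6,-0.88,-0.25],[0,0,0]],[1,[0.6,-0.88,-0.25],[0,0,0]],[1,[0.6,-0.88,-0.25],[0,0,0]],[1,[0.6,-0.88,-0.25],[0,0,0]],[1,[0.6,-0.88,-0.25],[0,0,0]],[1,[0.6,-0.88,-0.25],[0,0,0]],[1,[0.6,-0.88,-0.25],[0,0,0]],[1,[0.6,-0.88,-0.25],[0,0,0]],[1,[0.6,-0.88,-0.25],[0,0,0]],[1,[0.6,-0.88,-0.25],[0,0,0]],[1,[0.6,-0.88,-0.25],[0,0,0]],[1,[0,0,0],[0,0,0]],[1,[0,0,0],[0,0,0]]], newtons=60)

```text
time: 3.92
eef_pos: [0.5027, -0.1108, 0.351]
tool_rot: [[1.0, 0.001, -0.001], [0.001, -1.0, -0.001], [-0.001, 0.001, -1.0]]
ft_force: [1.1, 0.0, 0.4]
gripper_width: 1.002
```

```bash
cat > b.py <<'E'
from h import *
import sys
np.set_printoptions(precision=4,suppress=True)
p=robot.capture('wrist'); save(p,'w1'); print(p['fovy'],-cam(p)[0].T@cam(p)[1])
for k in 'seat_narrow seat_mid seat_wide ear_narrow ear_mid ear_wide'.split():
    for o in robot.landmark_of(p,k)[:2]:
        print(k,round(o['score'],2),np.array(o['at']),proj(p,o['at'],True).round())
s=robot.get_state();print(s['time'],s['eef_pos'],s['tool_rot'])
E
python3 b.py
```

```text
65.70646984690485 [ 0.5722 -0.1103  0.493 ]
seat_narrow 0.92 [ 0.6778 -0.1139 -0.0047] [326.  52.]
seat_narrow 0.33 [ 0.6754 -0.2519 -0.0013] [429.  58.]
seat_mid 0.78 [0.6815 0.0301 0.0022] [218.  53.]
seat_wide 0.93 [ 0.6739 -0.2512 -0.0023] [428.  59.]
seat_wide 0.46 [0.6931 0.366  0.0017] [32. 80.]
ear_narrow 0.65 [ 0.5959 -0.117   0.052 ] [329. 110.]
ear_mid 0.75 [0.603  0.0253 0.0531] [210. 108.]
ear_wide 0.93 [ 0.6004 -0.2561  0.051 ] [444. 111.]
4.275 [ 0.5027 -0.1113  0.3512] [[ 1.     -0.0007 -0.0002]
 [-0.0007 -1.     -0.0001]
 [-0.0002  0.0001 -1.    ]]
```

View pics/w1.png

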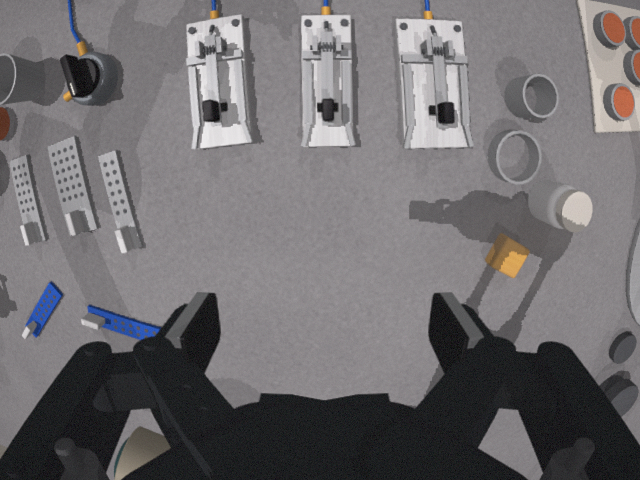

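The wrist view shows the seats at (218,80), (328,80) and (432,80), ears black at (211,110), (328,110) and (446,112), plates on the left. Now I fit yaws from the outlines.

```bash
cat > fit.py <<'E'
from h import *
def rects(p,z,thr,win,fish):
    """outline rectangles of bright grey things, unprojected to height z, near each (x,y) of win"""
    im=p['pixels'].astype(int); g=im.mean(2); sat=im.max(2)-im.min(2)
    m=((g>thr)&(sat<40)).astype(np.uint8)
    m=cv2.morphologyEx(m,cv2.MORPH_CLOSE,np.ones((9,9),np.uint8)); m=cv2.morphologyEx(m,cv2.MORPH_OPEN,np.ones((3,3),np.uint8))
    cs,_=cv2.findContours(m,cv2.RETR_EXTERNAL,cv2.CHAIN_APPROX_NONE)
    for c in cs:
        if cv2.contourArea(c)<250: continue
        P=np.array([unproj(p,q[0],z,fish)[:2] for q in c])
        (x,y),(w,h),a=cv2.minAreaRect((P*1000).astype(np.float32))
        if max(w,h)>260: continue
        if w<h: w,h,a=h,w,a+90
        a=(a+90)%180-90
        print('thr',thr,'c(%.0f %.0f) size %.0fx%.0f yaw %.1f'%(x,y,w,h,a))
if __name__=='__main__':
    p=robot.capture('wrist'); q=robot.capture('top')
    print('wrist z16');
    for t in(165,185): rects(p,.016,t,None,True)
    print('wrist z8'); rects(p,.008,125,None,True)
    print('top z8')
    for t in(115,125): rects(q,.008,t,None,False)
    print('top z16'); rects(q,.016,165,None,False)
E
python3 fit.py
```

```text
wrist z16
thr 165 c(478 -508) size 65x50 yaw 77.3
thr 165 c(489 388) size 145x53 yaw -0.4
thr 165 c(483 189) size 151x37 yaw 7.4
thr 165 c(557 276) size 55x35 yaw 11.8
thr 165 c(640 -255) size 174x94 yaw 5.1
thr 165 c(639 -115) size 173x66 yaw 0.3
thr 165 c(642 31) size 173x82 yaw 4.2
thr 165 c(719 -589) size 220x154 yaw 8.4
thr 185 c(478 -508) size 63x48 yaw 75.1
thr 185 c(658 -580) size 118x101 yaw -82.9
thr 185 c(636 -279) size 60x15 yaw 3.2
thr 185 c(609 -254) size 110x84 yaw 4.2
thr 185 c(606 -108) size 113x55 yaw 6.9
thr 185 c(703 -250) size 90x48 yaw -85.7
thr 185 c(642 30) size 173x79 yaw 3.9
thr 185 c(687 -113) size 76x61 yaw 0.3
wrist z8
thr 125 c(-102 -931) size 216x52 yaw 32.8
top z8
thr 115 c(312 146) size 121x89 yaw -69.5
thr 115 c(302 681) size 134x94 yaw 67.0
thr 115 c(353 366) size 94x67 yaw 87.1
thr 115 c(468 -204) size 79x48 yaw -7.9
thr 115 c(497 -467) size 71x51 yaw -82.1
thr 115 c(490 403) size 149x57 yaw 8.4
thr 115 c(486 235) size 210x155 yaw 10.6
thr 115 c(524 707) size 151x95 yaw 55.4
thr 115 c(553 513) size 95x95 yaw -51.1
thr 115 c(641 45) size 178x122 yaw 0.4
thr 115 c(707 -598) size 241x163 yaw 9.4
thr 115 c(745 707) size 172x66 yaw 32.1
thr 115 c(851 594) size 140x66 yaw 3.5
thr 125 c(302 680) size 129x92 yaw 66.1
thr 125 c(347 -744) size 213x132 yaw 4.6
thr 125 c(436 -268) size 158x19 yaw -20.2
thr 125 c(499 -472) size 56x48 yaw 89.7
thr 125 c(564 -840) size 68x40 yaw -88.4
thr 125 c(481 195) size 148x32 yaw 11.0
thr 125 c(491 398) size 148x47 yaw 8.3
thr 125 c(508 287) size 148x60 yaw 10.4
thr 125 c(552 513) size 90x88 yaw 3.1
thr 125 c(523 706) size 149x92 yaw 56.3
thr 125 c(642 30) size 175x77 yaw 3.8
thr 125 c(698 683) size 86x40 yaw 61.1
thr 125 c(718 -598) size 219x159 yaw 8.8
top z16
thr 165 c(543 492) size 88x49 yaw -23.4
thr 165 c(651 -655) size 63x56 yaw 5.0
```

Call:
play_rows(rows=[[1,[0.24,0.01,0.78],[0,0,0]],[1,[0.24,0.01,0.78],[0,0,0]],[1,[0.24,0.01,0.78],[0,0,0]],[1,[0.24,0.01,0.78],[0,0,0]],[1,[0.24,0.01,0.78],[0,0,0]],[1,[0.24,0.01,0.78],[0,0,0]],[1,[0.24,0.01,0.78],[0,0,0]],[1,[0.24,0.01,0.78],[0,0,0]],[1,[0.24,0.01,0.78],[0,0,0]],[1,[0.24,0.01,0.78],[0,0,0]],[0,[0,0,0],[0,0,0]],[0,[0,0,0],[0,0,0]],[0,[0,0,0],[0,0,0]],[0,[0,0,0],[0,0,0]],[0,[0,0,0],[0,0,0]]], newtons=40)

```text
time: 6.25
eef_pos: [0.5996, -0.1148, 0.0407]
tool_rot: [[1.0, 0.002, 0.002], [0.002, -1.0, -0.001], [0.002, 0.001, -1.0]]
ft_force: [-1.5, 0.4, 6.7]
gripper_width: 0.156
```

```bash
python3 -c "
from h import *
p=robot.capture('wrist'); save(p,'w2'); s=robot.get_state(); print(s['time'],s['eef_pos'],s['ft_force'],s['gripper_width'])"
```

```text
6.3 [ 0.59959754 -0.11481381  0.04077939] [-0.70683762  0.35131885  6.27272662] 0.1539563494268268
```

View pics/w2.png

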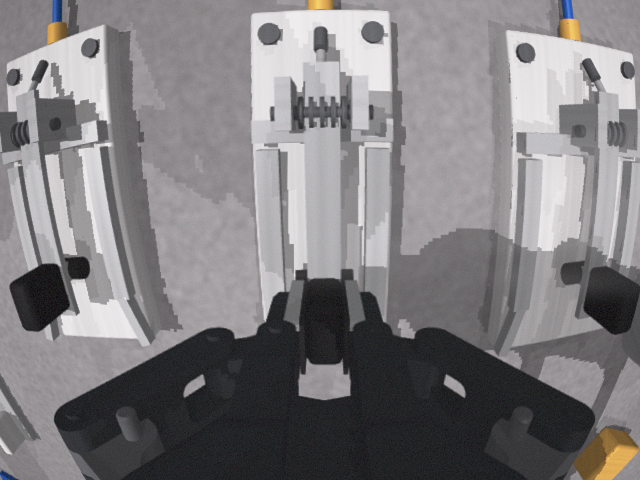

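Call:
play_rows(rows=[[0,[0.013,0,-0.14],[0,-0.0334,0]],[0,[0.013,0,-0.14],[0,-0.0334,0]],[0,[0.013,0,-0.14],[0,-0.0334,0]],[0,[0.013,0,-0.14],[0,-0.0334,0]],[0,[0.013,0,-0.14],[0,-0.0334,0]],[0,[0.013,0,-0.14],[0,-0.0334,0]],[0,[0.013,0,-0.14],[0,-0.0334,0]],[0,[0.013,0,-0.14],[0,-0.0334,0]],[0,[0.013,0,-0.14],[0,-0.0334,0]],[0,[0,0,0],[0,0,0]],[1,[0,0,0],[0,0,0]],[1,[0,0,0],[0,0,0]],[1,[0,0,0],[0,0,0]],[1,[0,0,-0.6],[0,0,0]],[1,[0,0,-0.6],[0,0,0]],[1,[0,0,-0.6],[0,0,0]]])

```text
time: 8.3
eef_pos: [0.6598, -0.1147, 0.1445]
tool_rot: [[0.808, 0.0, -0.589], [0.0, -1.0, -0.0], [-0.589, 0.0, -0.808]]
ft_force: [0.2, 0.1, -0.5]
gripper_width: 1.004
```

```bash
python3 -c "
from h import *
p=robot.capture('wrist'); save(p,'w3'); s=robot.get_state(); print(s['time'],s['eef_pos'],s['tool_rot'],s['ft_force'],s['gripper_width'])
for c in ('wrist','scene'):
  p=robot.capture(c)
  for k in ('ear_narrow','ear_mid','ear_wide'):
    for o in robot.landmark_of(p,k)[:1]: print(c,k,o)"
```

```text
8.35 [ 0.66197525 -0.11490851  0.14654352] [[ 8.11607008e-01  5.32878438e-04 -5.84203543e-01]
 [-3.15319150e-04 -9.99999039e-01 -1.35020263e-03]
 [-5.84203701e-01  1.28004448e-03 -8.11606060e-01]] [ 0.53887775 -0.46349912  2.81286826] 1.0028308973223246
wrist ear_narrow {'at': [0.6324, -0.1142, 0.1016], 'score': 0.86}
wrist ear_mid {'at': [0.6032, 0.0252, 0.0538], 'score': 0.87}
wrist ear_wide {'at': [0.5999, -0.2567, 0.0535], 'score': 0.89}
scene ear_narrow {'at': [0.6316, -0.1154, 0.1027], 'score': 0.59}
scene ear_mid {'at': [0.6938, 0.3683, 0.0021], 'score': 0.57}
scene ear_wide {'at': [0.6336, -0.3929, -0.0004], 'score': 0.68}
```

Call:
play_rows(rows=[[1,[0,0,0],[0,0.0752,0]],[1,[0,0,0],[0,0.0752,0]],[1,[0,0,0],[0,0.0752,0]],[1,[0,0,0],[0,0.0745,0]],[1,[-0.315,0.71,0],[0,0,0]],[1,[-0.315,0.71,0],[0,0,0]],[1,[-0.315,0.71,0],[0,0,0]],[1,[-0.315,0.71,0],[0,0,0]],[1,[-0.315,0.71,0],[0,0,0]],[1,[0,0,0],[0,0,-0.038]],[1,[0,0,0.54],[0,0,0]],[1,[0,0,0.54],[0,0,0]],[1,[0,0,0.54],[0,0,0]],[1,[0,0,0.54],[0,0,0]],[1,[0,0,0.54],[0,0,0]],[0,[0,0,0],[0,0,0]],[0,[0,0,0],[0,0,0]],[0,[0,0,0],[0,0,0]],[0,[0,0,0],[0,0,0]],[0,[0,0,0],[0,0,0]]])

```text
time: 11.25
eef_pos: [0.5971, -0.2576, 0.0371]
tool_rot: [[0.997, 0.079, 0.001], [0.079, -0.997, -0.002], [0.001, 0.002, -1.0]]
ft_force: [-0.5, -1.4, 3.9]
gripper_width: 0.155
```

Call:
play_rows(rows=[[0,[0.006,0,-0.14],[0,-0.0334,0]],[0,[0.006,0,-0.14],[0,-0.0334,0]],[0,[0.006,0,-0.14],[0,-0.0334,0]],[0,[0.006,0,-0.14],[0,-0.0334,0]],[0,[0.006,0,-0.14],[0,-0.0334,0]],[0,[0.006,0,-0.14],[0,-0.0334,0]],[0,[0.006,0,-0.14],[0,-0.0334,0]],[0,[0.006,0,-0.14],[0,-0.0334,0]],[0,[0.006,0,-0.14],[0,-0.0334,0]],[0,[0,0,0],[0,0,0]],[1,[0,0,0],[0,0,0]],[1,[0,0,0],[0,0,0]],[1,[0,0,0],[0,0,0]],[1,[0,0,-0.6],[0,0,0]],[1,[0,0,-0.6],[0,0,0]],[1,[0,0,-0.6],[0,0,0]],[1,[0,0,-0.2],[0,0.0752,0]],[1,[0,0,0],[0,0.0752,0]],[1,[0,0,0],[0,0.0752,0]],[1,[0,0,0],[0,0.075,0]]])

```text
time: 13.75
eef_pos: [0.6594, -0.2514, 0.1483]
tool_rot: [[0.997, 0.08, 0.005], [0.08, -0.997, -0.0], [0.005, 0.001, -1.0]]
ft_force: [0.5, -0.3, -0.2]
gripper_width: 1.0
```

```bash
cat > ears.py <<'E'
from h import *
np.set_printoptions(precision=4,suppress=True)
s=robot.get_state(); print(s['time'],s['eef_pos'],s['tool_rot'][:,0],s['ft_force'],s['gripper_width'])
for c in ('wrist','scene'):
  p=robot.capture(c)
  for k in ('ear_narrow','ear_mid','ear_wide'):
    for o in robot.landmark_of(p,k)[:1]: print(c,k,o)
E
python3 ears.py
```

```text
13.75 [ 0.6594 -0.2514  0.1483] [0.9968 0.08   0.0048] [ 0.4813 -0.3082 -0.21  ] 1.0002769286612756
wrist ear_narrow {'at': [0.6335, -0.1146, 0.1039], 'score': 0.92}
wrist ear_mid {'at': [0.6004, 0.0262, 0.0545], 'score': 0.88}
wrist ear_wide {'at': [0.6373, -0.2585, 0.1022], 'score': 0.85}
scene ear_narrow {'at': [0.6294, -0.1155, 0.1001], 'score': 0.84}
scene ear_mid {'at': [0.6018, 0.0247, 0.053], 'score': 0.64}
scene ear_wide {'at': [0.6339, -0.3967, -0.001], 'score': 0.17}
```

Call:
play_rows(rows=[[1,[-0.1,-0.78,0],[0,0,0]],[1,[-0.1,-0.78,0],[0,0,0]],[1,[-0.1,-0.78,0],[0,0,0]],[1,[-0.1,-0.78,0],[0,0,0]],[1,[-0.1,-0.78,0],[0,0,0]],[1,[-0.1,-0.78,0],[0,0,0]],[1,[-0.1,-0.78,0],[0,0,0]],[1,[-0.1,-0.78,0],[0,0,0]],[1,[-0.1,-0.78,0],[0,0,0.005]],[1,[0,0,0.54],[0,0,0]],[1,[0,0,0.54],[0,0,0]],[1,[0,0,0.54],[0,0,0]],[1,[0,0,0.54],[0,0,0]],[1,[0,0,0.54],[0,0,0]],[0,[0,0,0],[0,0,0]],[0,[0,0,0],[0,0,0]],[0,[0,0,0],[0,0,0]],[0,[0,0,0],[0,0,0]],[0,[0,0,0],[0,0,0]]])

```text
time: 16.52
eef_pos: [0.6015, 0.0252, 0.0406]
tool_rot: [[0.998, 0.07, 0.001], [0.07, -0.998, -0.001], [0.001, 0.001, -1.0]]
ft_force: [-0.7, -1.1, 4.2]
gripper_width: 0.16
```

Call:
play_rows(rows=[[0,[0.006,0,-0.14],[0,-0.0334,0]],[0,[0.006,0,-0.14],[0,-0.0334,0]],[0,[0.006,0,-0.14],[0,-0.0334,0]],[0,[0.006,0,-0.14],[0,-0.0334,0]],[0,[0.006,0,-0.14],[0,-0.0334,0]],[0,[0.006,0,-0.14],[0,-0.0334,0]],[0,[0.006,0,-0.14],[0,-0.0334,0]],[0,[0.006,0,-0.14],[0,-0.0334,0]],[0,[0.006,0,-0.14],[0,-0.0334,0]],[0,[0,0,0],[0,0,0]],[1,[0,0,0],[0,0,0]],[1,[0,0,0],[0,0,0]],[1,[0,0,0],[0,0,0]],[1,[0,0,-0.6],[0,0,0]],[1,[0,0,-0.6],[0,0,0]],[1,[0,0,-0.6],[0,0,0]],[1,[0,0,-0.2],[0,0.0752,0]],[1,[0,0,0],[0,0.0752,0]],[1,[0,0,0],[0,0.0752,0]],[1,[0,0,0],[0,0.075,0]]])

```text
time: 19.02
eef_pos: [0.6634, 0.0298, 0.1523]
tool_rot: [[0.998, 0.069, 0.005], [0.069, -0.998, 0.0], [0.005, 0.0, -1.0]]
ft_force: [0.4, 0.9, -0.5]
gripper_width: 0.997
```

```bash
python3 ears.py
python3 - <<'E'
from h import *
from fit import rects
p=robot.capture('top'); rects(p,.008,125,None,False)
for c in ('wrist','top'):
  p=robot.capture(c)
  for k in ('plate_narrow','plate_mid','plate_wide'):
    for o in robot.landmark_of(p,k)[:3]: print(c,k,o)
E
```

```text
19.025 [0.6634 0.0298 0.1523] [0.9976 0.0694 0.005 ] [ 0.3627  0.8944 -0.462 ] 0.9974889154521138
wrist ear_narrow {'at': [0.6327, -0.1146, 0.1024], 'score': 0.84}
wrist ear_mid {'at': [0.6346, 0.0295, 0.1052], 'score': 0.88}
wrist ear_wide {'at': [0.5085, 0.2856, -0.0012], 'score': 0.58}
scene ear_narrow {'at': [0.4866, -0.4412, 0.0024], 'score': 0.75}
scene ear_mid {'at': [0.6364, 0.0278, 0.1023], 'score': 0.62}
scene ear_wide {'at': [0.6325, -0.2554, 0.1073], 'score': 0.58}
thr 125 c(-42 97) size 62x55 yaw -4.8
thr 125 c(296 673) size 103x92 yaw 81.6
thr 125 c(350 -752) size 223x139 yaw 12.8
thr 125 c(434 71) size 126x54 yaw -8.7
thr 125 c(493 -472) size 58x56 yaw -0.1
thr 125 c(563 -829) size 90x40 yaw -88.4
thr 125 c(481 195) size 148x33 yaw 11.5
thr 125 c(491 398) size 148x47 yaw 8.1
thr 125 c(508 287) size 148x61 yaw 10.5
thr 125 c(578 -260) size 91x46 yaw -85.8
thr 125 c(578 -114) size 61x53 yaw -88.8
thr 125 c(552 513) size 90x88 yaw 3.1
thr 125 c(523 706) size 149x93 yaw 56.3
thr 125 c(618 39) size 180x148 yaw 86.1
thr 125 c(686 -251) size 93x84 yaw -88.2
thr 125 c(703 -112) size 62x46 yaw -88.2
thr 125 c(716 696) size 120x52 yaw 46.0
thr 125 c(717 -598) size 219x159 yaw 8.7
wrist plate_narrow {'at': [0.4922, 0.3982, -0.0002], 'score': 0.27}
wrist plate_narrow {'at': [0.6694, 0.2268, 0.0571], 'score': 0.27}
wrist plate_mid {'at': [0.4903, 0.3969, 0.002], 'score': 0.71}
wrist plate_mid {'at': [0.678, -0.1101, -0.0041], 'score': 0.41}
wrist plate_wide {'at': [0.5118, 0.2883, 0.001], 'score': 0.92}
wrist plate_wide {'at': [0.6736, -0.2486, -0.001], 'score': 0.57}
top plate_narrow {'at': [0.285, 0.4229, 0.0024], 'score': 0.88}
top plate_narrow {'at': [0.4837, 0.1951, 0.0001], 'score': 0.63}
top plate_mid {'at': [0.4932, 0.3976, 0.0029], 'score': 0.56}
top plate_mid {'at': [0.5509, -0.3813, -0.001], 'score': 0.42}
top plate_wide {'at': [0.5115, 0.2857, 0.0026], 'score': 0.67}
```

```bash
cat > plan.py <<'E'
from h import *
import sys
from scipy.spatial.transform import Rotation as Ro
# usage: plan.py x y z yaw_deg n  [x y z yaw n ...] : chained; per leg turn first (share total) then shift share per row
def leg(R,p,x,y,z,yaw,n):
    c,s=np.cos(np.radians(yaw)),np.sin(np.radians(yaw)); G=np.array([[c,s,0],[s,-c,0],[0,0,-1]])
    rv=Ro.from_matrix(R.T@G).as_rotvec()/np.radians(120)
    g=np.array([x,y,z]); d=G.T@(g-p)/.04
    print('turn',rv.round(4),'shift tot',d.round(2),'per row/%d'%n,(d/n).round(3)); return G,g
if __name__=='__main__':
    s=robot.get_state(); R,p=s['tool_rot'],s['eef_pos']; print(s['time'],p.round(4),'F',s['ft_force'].round(1),'w',round(s['gripper_width'],3))
    a=list(map(float,sys.argv[1:]))
    for i in range(0,len(a),5): R,p=leg(R,p,*a[i:i+4],int(a[i+4]))
E
python3 plan.py .428 .184 .08 11.2 9  .428 .184 .011 11.2 4
```

```text
19.875 [0.6637 0.0298 0.1512] F [0.5 0.3 0.1] w 1.0
turn [-0.      0.0006 -0.06  ] shift tot [-5.03 -4.92  1.78] per row/9 [-0.559 -0.547  0.198]
turn [0. 0. 0.] shift tot [0.   0.   1.72] per row/4 [0.    0.    0.431]
```

Call:
play_rows(rows=[[1,[0,0,-0.1],[0,0,-0.06]],[1,[-0.56,-0.55,0],[0,0,0]],[1,[-0.56,-0.55,0],[0,0,0]],[1,[-0.56,-0.55,0.2],[0,0,0]],[0.5,[-0.56,-0.55,0.2],[0,0,0]],[0.5,[-0.56,-0.55,0.2],[0,0,0]],[0.5,[-0.56,-0.55,0.3],[0,0,0]],[0.5,[-0.56,-0.55,0.3],[0,0,0]],[0.5,[-0.56,-0.55,0.3],[0,0,0]],[0.5,[-0.55,-0.52,0.38],[0,0,0]],[0.5,[0,0,0.43],[0,0,0]],[0.5,[0,0,0.43],[0,0,0]],[0.5,[0,0,0.43],[0,0,0]],[0.5,[0,0,0.43],[0,0,0]],[0.5,[0,0,0],[0,0,0]],[0,[0,0,0],[0,0,0]],[0,[0,0,0],[0,0,0]],[0,[0,0,0],[0,0,0]],[0,[0,0,0],[0,0,0]]], newtons=80)

```text
time: 22.25
eef_pos: [0.4288, 0.184, 0.0126]
tool_rot: [[0.981, 0.194, 0.001], [0.194, -0.981, 0.0], [0.001, -0.0, -1.0]]
ft_force: [-1.0, -1.1, 6.9]
gripper_width: 0.123
```

```bash
python3 plan.py .428 .184 .04 11.2 2  ; python3 -c "
from h import *
p=robot.capture('wrist'); save(p,'w4')"
```

```text
22.25 [0.4288 0.184  0.0126] F [-1.  -1.1  6.9] w 0.123
turn [-0.0001 -0.0005 -0.0001] shift tot [-0.02 -0.   -0.69] per row/2 [-0.009 -0.002 -0.343]
```

View pics/w4.png

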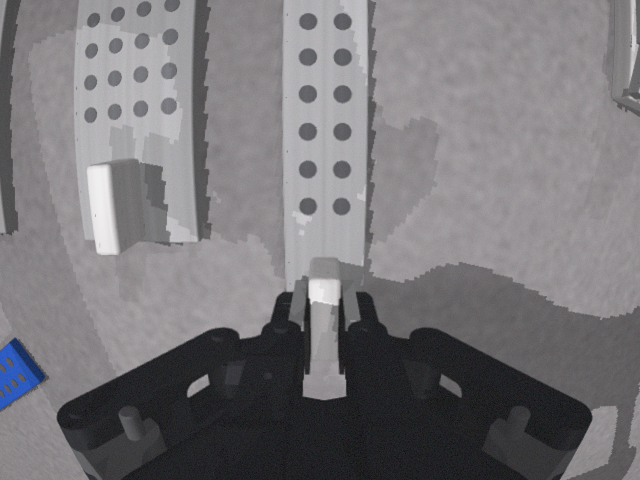

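```bash
python3 plan.py .428 .184 .047 11.2 2 .406 -.1192 .047 1.3 9 .406 -.1192 .031 1.3 2 .486 -.1173 .031 1.3 6 .538 -.1162 .031 1.3 6
```

```text
22.3 [0.4288 0.184  0.0126] F [-1.7 -0.1  6.7] w 0.122
turn [-0.0001 -0.0006 -0.0001] shift tot [-0.02 -0.   -0.86] per row/2 [-0.009 -0.002 -0.43 ]
turn [0.     0.     0.0825] shift tot [-0.72  7.57  0.  ] per row/9 [-0.08   0.841  0.   ]
turn [0. 0. 0.] shift tot [0.  0.  0.4] per row/2 [0.  0.  0.2]
turn [0. 0. 0.] shift tot [ 2. -0.  0.] per row/6 [ 0.333 -0.     0.   ]
turn [0. 0. 0.] shift tot [1.3 0.  0. ] per row/6 [0.217 0.    0.   ]
```

Call:
play_rows(rows=[[0,[0,0,-0.22],[0,0,0]],[0,[0,0,-0.32],[0,0,0]],[0,[0,0,-0.32],[0,0,0]],[0,[0,0,0],[0,0,0.0412]],[0,[0,0,0],[0,0,0.0413]],[0,[-0.06,0.63,0],[0,0,0]],[0,[-0.06,0.63,0],[0,0,0]],[0,[-0.06,0.63,0],[0,0,0]],[0,[-0.06,0.63,0],[0,0,0]],[0,[-0.06,0.63,0],[0,0,0]],[0,[-0.06,0.63,0],[0,0,0]],[0,[-0.06,0.63,0],[0,0,0]],[0,[-0.06,0.63,0],[0,0,0]],[0,[-0.06,0.63,0],[0,0,0]],[0,[-0.06,0.63,0],[0,0,0]],[0,[-0.06,0.63,0],[0,0,0]],[0,[-0.06,0.64,0],[0,0,0]],[0,[0,0,0],[0,0,0]]])

```text
time: 24.55
eef_pos: [0.4067, -0.121, 0.0468]
tool_rot: [[1.0, 0.02, 0.001], [0.02, -1.0, -0.001], [0.001, 0.001, -1.0]]
ft_force: [0.2, 0.5, -1.1]
gripper_width: 0.123
```

```bash
python3 plan.py .406 -.1192 .031 1.3 2 .538 -.1162 .031 1.3 12; python3 -c "
from h import *
p=robot.capture('wrist'); save(p,'w5')"
```

```text
24.55 [ 0.4067 -0.121   0.0468] F [ 0.2  0.5 -1.1] w 0.123
turn [ 0.0005 -0.0003 -0.0013] shift tot [-0.02 -0.05  0.39] per row/2 [-0.008 -0.023  0.197]
turn [0. 0. 0.] shift tot [ 3.3 -0.   0. ] per row/12 [ 0.275 -0.     0.   ]
```

View pics/w5.png

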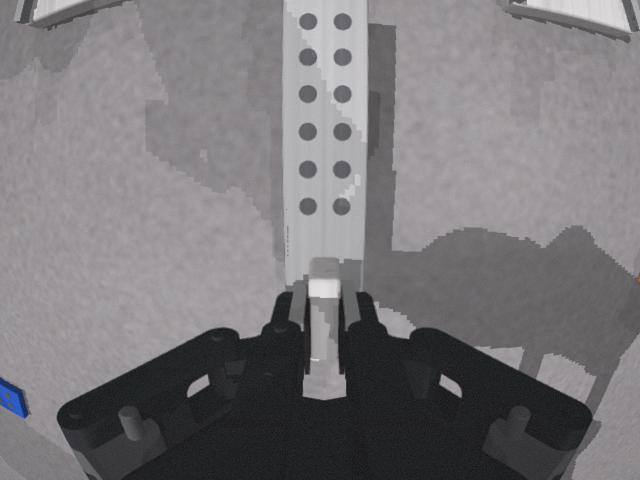

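Call:
play_rows(rows=[[0,[0,-0.02,0.2],[0,0,-0.001]],[0,[0,-0.02,0.2],[0,0,0]],[0,[0.25,0,0],[0,0,0]],[0,[0.25,0,0],[0,0,0]],[0,[0.25,0,0],[0,0,0]],[0,[0.25,0,0],[0,0,0]],[0,[0.25,0,0],[0,0,0]],[0,[0.25,0,0],[0,0,0]],[0,[0.25,0,0],[0,0,0]],[0,[0.25,0,0],[0,0,0]],[0,[0.25,0,0],[0,0,0]],[0,[0.25,0,0],[0,0,0]],[0,[0.25,0,0],[0,0,0]],[0,[0.2,0,0],[0,0,0]],[0,[0.1,0,0],[0,0,0]],[0,[0.1,0,0],[0,0,0]],[0,[0,0,0],[0,0,0]]])

```text
time: 26.72
eef_pos: [0.532, -0.1149, 0.0298]
tool_rot: [[1.0, 0.025, -0.001], [0.025, -1.0, -0.0], [-0.001, 0.0, -1.0]]
ft_force: [-0.1, 0.3, -1.2]
gripper_width: 0.122
```

```bash
python3 plan.py .538 -.1162 .03 1.3 1; python3 -c "
from h import *
print(robot.get_state()['moment'])"
```

```text
26.725 [ 0.532  -0.1149  0.0298] F [-0.1  0.3 -1.2] w 0.122
turn [0.     0.0005 0.0009] shift tot [ 0.15  0.04 -0.  ] per row/1 [ 0.149  0.036 -0.004]
[ 0.00510402  0.02907879 -0.02588263]
```

Call:
play_rows(rows=[[0,[0.05,0,0.01],[0,0,0]],[0,[0.05,0,0.01],[0,0,0]],[0,[0.05,0,0],[0,0,0]],[0,[0,0,0],[0,0,0]]])

```text
time: 27.22
eef_pos: [0.5343, -0.1143, 0.0287]
tool_rot: [[1.0, 0.025, -0.008], [0.025, -1.0, 0.001], [-0.008, -0.001, -1.0]]
ft_force: [-7.5, -0.9, 3.1]
gripper_width: 0.12
```

Call:
play_rows(rows=[[0,[0.04,0,0],[0,0,0]],[0,[0.04,0,0],[0,0,0]],[0,[0,0,0],[0,0,0]]])

```text
time: 27.6
eef_pos: [0.5342, -0.1142, 0.0286]
tool_rot: [[1.0, 0.025, -0.014], [0.025, -1.0, 0.001], [-0.014, -0.002, -1.0]]
ft_force: [-14.7, -2.2, 8.0]
gripper_width: 0.121
```

Call:
play_rows(rows=[[0.4,[0,0,0],[0,0.005,0]],[0.4,[0,0,0],[0,0,0]],[0.4,[0,0,0],[0,0,0]],[0.4,[0,0,-0.5],[0,0,0]],[0.4,[0,0,-0.8],[0,0,0]],[0,[0,0,-0.8],[0,0,0]],[0,[0,0,-0.8],[0,0,0]],[0,[0,0,0],[0,0,0]]])

```text
time: 28.6
eef_pos: [0.5424, -0.1153, 0.1478]
tool_rot: [[1.0, 0.025, 0.016], [0.025, -1.0, -0.002], [0.016, 0.002, -1.0]]
ft_force: [-0.5, -0.1, -0.5]
gripper_width: -0.001
```

```bash
python3 plan.py .632 -.1138 .145 1.3 4 .606 -.1146 .078 1.3 8; python3 -c "
from h import *
p=robot.capture('wrist')
for k in ('plate_narrow','ear_narrow'): print(robot.landmark_of(p,k)[:2])
save(p,'w6')"
```

```text
28.6 [ 0.5424 -0.1153  0.1478] F [-0.5 -0.1 -0.5] w -0.001
turn [ 0.0011 -0.0076  0.0011] shift tot [2.24 0.01 0.07] per row/4 [0.56  0.004 0.018]
turn [0. 0. 0.] shift tot [-0.65  0.01  1.67] per row/8 [-0.081  0.001  0.209]
[{'at': [0.2739, 0.2268, 0.0006], 'score': 0.94}, {'at': [0.5879, -0.1122, 0.0174], 'score': 0.81}]
[{'at': [0.631, -0.1154, 0.1019], 'score': 0.75}, {'at': [0.4844, -0.4483, -0.0006], 'score': 0.21}]
```

View pics/w6.png

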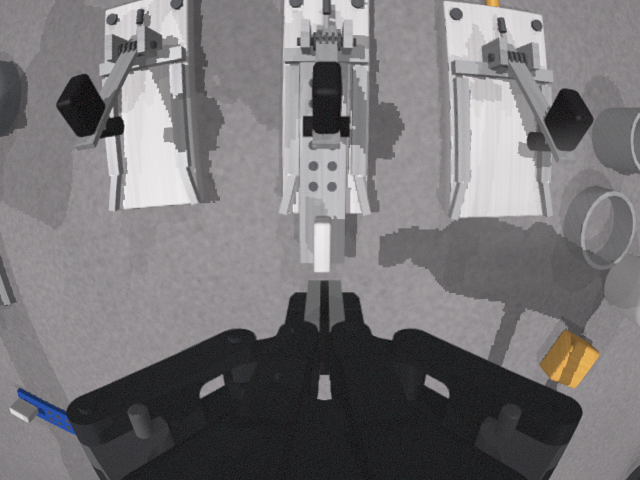

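The narrow plate lies in its channel, with the fin at (322,245) and the front under the raised clip. Now I lower that clip.

Call:
play_rows(rows=[[0,[0.56,0,0.02],[0,-0.0076,0.001]],[0,[0.56,0,0.02],[0,0,0]],[0,[0.56,0,0.02],[0,0,0]],[0,[0.56,0,0.02],[0,0,0]],[0,[-0.08,0,0.21],[0,0,0]],[0,[-0.08,0,0.21],[0,0,0]],[0,[-0.08,0,0.21],[0,0,0]],[0,[-0.08,0,0.21],[0,0,0]],[0,[-0.08,0,0.21],[0,0,0]],[0,[-0.08,0,0.21],[0,0,0]],[0,[-0.08,0,0.21],[0,0,0]],[0,[-0.08,0,0.19],[0,0,0]],[0,[0,0,0],[0,0,0]]])

```text
time: 30.38
eef_pos: [0.5766, -0.1126, 0.0707]
tool_rot: [[0.998, 0.026, -0.061], [0.026, -1.0, 0.002], [-0.061, -0.004, -0.998]]
ft_force: [-39.2, -7.3, 13.4]
gripper_width: 0.003
```

Call:
play_rows(rows=[[0,[-0.2,0,-0.8],[0,0,0]],[0.5,[-0.4,0,-0.8],[0,0,0]],[0.5,[-0.4,0,0],[0,0,0]]])

```text
time: 30.75
eef_pos: [0.5639, -0.1146, 0.1417]
tool_rot: [[1.0, 0.022, -0.002], [0.022, -1.0, -0.002], [-0.002, 0.002, -1.0]]
ft_force: [-0.4, 0.1, 0.3]
gripper_width: 0.417
```

```bash
python3 ears.py
python3 - <<'E'
from h import *
from fit import rects
p=robot.capture('wrist')
print(robot.landmark_of(p,'plate_narrow')[:2]); save(p,'w7')
p=robot.capture('top'); rects(p,.008,125,None,False)
E
```

```text
30.75 [ 0.5639 -0.1146  0.1417] [ 0.9998  0.0222 -0.0022] [-0.4091  0.1001  0.283 ] 0.4165101081812956
wrist ear_narrow {'at': [0.5985, -0.1157, 0.0544], 'score': 0.69}
wrist ear_mid {'at': [0.6382, 0.0296, 0.1029], 'score': 0.69}
wrist ear_wide {'at': [0.6335, -0.2542, 0.1013], 'score': 0.71}
scene ear_narrow {'at': [0.6, -0.113, 0.0526], 'score': 0.68}
scene ear_mid {'at': [0.6361, 0.0272, 0.0985], 'score': 0.72}
scene ear_wide {'at': [0.632, -0.257, 0.1045], 'score': 0.65}
[{'at': [0.5889, -0.1131, 0.0179], 'score': 0.91}, {'at': [0.6819, -0.1159, -0.0046], 'score': 0.53}]
thr 125 c(-16 92) size 68x56 yaw -14.7
thr 125 c(302 680) size 128x92 yaw 67.1
thr 125 c(349 -744) size 210x132 yaw 4.8
thr 125 c(464 -84) size 102x60 yaw -86.8
thr 125 c(494 -472) size 58x56 yaw -0.1
thr 125 c(482 685) size 80x36 yaw -88.4
thr 125 c(564 -836) size 76x40 yaw -88.4
thr 125 c(491 398) size 148x47 yaw 8.0
thr 125 c(508 287) size 148x61 yaw 10.4
thr 125 c(552 513) size 90x88 yaw 3.1
thr 125 c(555 697) size 105x92 yaw -86.3
thr 125 c(574 -108) size 115x69 yaw -9.0
thr 125 c(612 -194) size 248x215 yaw 3.7
thr 125 c(642 30) size 174x77 yaw 3.9
thr 125 c(716 696) size 120x52 yaw 46.0
thr 125 c(718 -598) size 219x160 yaw 8.7
```

```bash
python3 plan.py .4549 .2771 .08 10.4 12  .4549 .2771 .0115 10.4 4
```

```text
31.3 [ 0.5642 -0.114   0.1391] F [ 0.5 -1.   0.2] w 0.496
turn [-0.0004  0.0034 -0.0758] shift tot [ -0.92 -10.11   1.48] per row/12 [-0.077 -0.842  0.123]
turn [0. 0. 0.] shift tot [0.   0.   1.71] per row/4 [0.    0.    0.428]
```

View pics/w7.png

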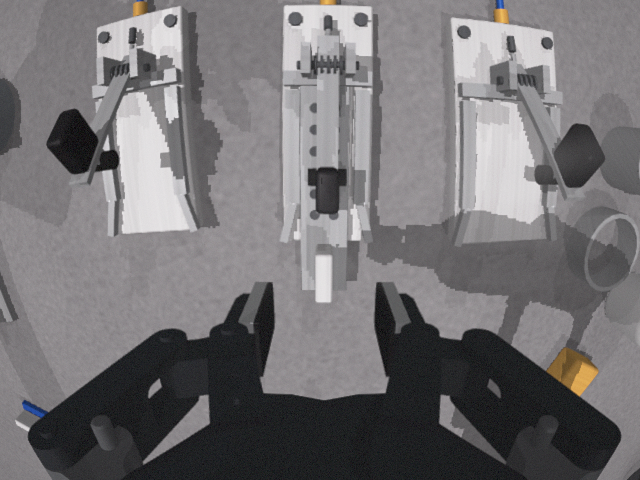

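Call:
play_rows(rows=[[0.5,[0,0,0],[0,0.0034,-0.0758]],[0.5,[-0.08,-0.84,0],[0,0,0]],[0.5,[-0.08,-0.84,0],[0,0,0]],[0.5,[-0.08,-0.84,0],[0,0,0]],[0.5,[-0.08,-0.84,0],[0,0,0]],[0.5,[-0.08,-0.84,0],[0,0,0]],[0.5,[-0.08,-0.84,0],[0,0,0]],[0.5,[-0.08,-0.84,0.2],[0,0,0]],[0.5,[-0.08,-0.84,0.2],[0,0,0]],[0.5,[-0.07,-0.84,0.2],[0,0,0]],[0.5,[-0.07,-0.85,0.2],[0,0,0]],[0.5,[-0.07,-0.85,0.2],[0,0,0]],[0.5,[-0.07,-0.85,0.4],[0,0,0]],[0.5,[0,0,0.45],[0,0,0]],[0.5,[0,0,0.45],[0,0,0]],[0.5,[0,0,0.45],[0,0,0]],[0.5,[0,0,0.45],[0,0,0]]])

```text
time: 33.42
eef_pos: [0.4552, 0.2774, 0.0111]
tool_rot: [[0.984, 0.181, 0.001], [0.181, -0.984, 0.001], [0.001, -0.0, -1.0]]
ft_force: [-0.4, 0.3, 0.9]
gripper_width: 0.5
```

```bash
python3 plan.py .4549 .2771 .0115 10.4 1
python3 - <<'E'
from h import *
from fit import rects
p=robot.capture('top'); rects(p,.008,125,None,False)
E
```

```text
33.425 [0.4552 0.2774 0.0111] F [-0.4  0.3  0.9] w 0.5
turn [-0.0002 -0.0004  0.    ] shift tot [-0.01  0.01 -0.01] per row/1 [-0.008  0.007 -0.01 ]
thr 125 c(-92 85) size 78x52 yaw -46.7
thr 125 c(53 72) size 126x35 yaw -39.6
thr 125 c(302 680) size 128x92 yaw 67.1
thr 125 c(344 -746) size 222x133 yaw 6.3
thr 125 c(494 -472) size 58x56 yaw -0.1
thr 125 c(563 -828) size 93x40 yaw -88.4
thr 125 c(515 353) size 187x119 yaw -79.6
thr 125 c(552 513) size 90x88 yaw 3.1
thr 125 c(523 706) size 149x92 yaw 56.3
thr 125 c(641 -255) size 175x92 yaw 4.3
thr 125 c(622 -114) size 208x63 yaw 1.8
thr 125 c(642 30) size 175x77 yaw 3.9
thr 125 c(716 696) size 120x52 yaw 46.0
thr 125 c(717 -598) size 218x160 yaw 8.6
```

```bash
python3 plan.py .4549 .2771 .047 10.4 3 .365 .20 .047 10.4 3  .365 -.272 .047 4.35 16 .4075 -.272 .047 4.35 2 .4075 -.272 .031 4.35 2 .533 -.2626 .031 4.35 14
```

```text
33.475 [0.4537 0.2767 0.0091] F [-0.4 -0.3 -1.3] w 0.503
turn [ 0.0003  0.0016 -0.    ] shift tot [ 0.03 -0.01 -0.95] per row/3 [ 0.011 -0.002 -0.316]
turn [0. 0. 0.] shift tot [-2.56  1.49  0.  ] per row/3 [-0.853  0.497  0.   ]
turn [0.     0.     0.0504] shift tot [-0.9  11.77  0.  ] per row/16 [-0.056  0.735  0.   ]
turn [0. 0. 0.] shift tot [1.06 0.08 0.  ] per row/2 [0.53 0.04 0.  ]
turn [0. 0. 0.] shift tot [0.  0.  0.4] per row/2 [0.  0.  0.2]
turn [0. 0. 0.] shift tot [3.15 0.   0.  ] per row/14 [0.225 0.    0.   ]
```

Call:
play_rows(rows=[[0,[0,0,0],[0,0,0]],[0,[0,0,0],[0,0,0]],[0,[0,0,0],[0,0,0]],[0,[0,0,0],[0,0,0]],[0,[0,0,-0.2],[0,0,0]],[0,[0,0,-0.35],[0,0,0]],[0,[0,0,-0.35],[0,0,0]]], newtons=90)

```text
time: 34.35
eef_pos: [0.4549, 0.2772, 0.0488]
tool_rot: [[0.984, 0.18, 0.001], [0.18, -0.984, 0.001], [0.001, -0.001, -1.0]]
ft_force: [-0.5, 0.3, -1.3]
gripper_width: 0.118
```

Call:
play_rows(rows=[[0,[-0.64,0.37,0],[0,0,0]],[0,[-0.64,0.37,0],[0,0,0]],[0,[-0.64,0.37,0],[0,0,0]],[0,[-0.64,0.38,0],[0,0,0.0504]],[0,[-0.06,0.735,0],[0,0,0]],[0,[-0.06,0.735,0],[0,0,0]],[0,[-0.06,0.735,0],[0,0,0]],[0,[-0.06,0.735,0],[0,0,0]],[0,[-0.06,0.735,0],[0,0,0]],[0,[-0.06,0.735,0],[0,0,0]],[0,[-0.06,0.735,0],[0,0,0]],[0,[-0.06,0.735,0],[0,0,0]],[0,[-0.06,0.735,0],[0,0,0]],[0,[-0.06,0.735,0],[0,0,0]],[0,[-0.06,0.735,0],[0,0,0]],[0,[-0.06,0.735,0],[0,0,0]],[0,[-0.06,0.735,0],[0,0,0]],[0,[-0.06,0.735,0],[0,0,0]],[0,[-0.06,0.735,0],[0,0,0]],[0,[-0.06,0.735,0],[0,0,0]]])

```text
time: 36.85
eef_pos: [0.3625, -0.2733, 0.0484]
tool_rot: [[0.997, 0.075, 0.002], [0.075, -0.997, -0.001], [0.002, 0.001, -1.0]]
ft_force: [0.7, -0.6, -1.9]
gripper_width: 0.11
```

```bash
python3 plan.py .4075 -.272 .047 4.35 2 .4075 -.272 .029 4.35 2 .533 -.2626 .029 4.35 14; python3 -c "
from h import *
p=robot.capture('wrist'); save(p,'w8')"
```

```text
36.85 [ 0.3625 -0.2733  0.0484] F [ 0.7 -0.6 -1.9] w 0.11
turn [ 0.0003 -0.0008 -0.0002] shift tot [1.13 0.05 0.04] per row/2 [0.563 0.027 0.018]
turn [0. 0. 0.] shift tot [0.   0.   0.45] per row/2 [0.    0.    0.225]
turn [0. 0. 0.] shift tot [3.15 0.   0.  ] per row/14 [0.225 0.    0.   ]
```

View pics/w8.png

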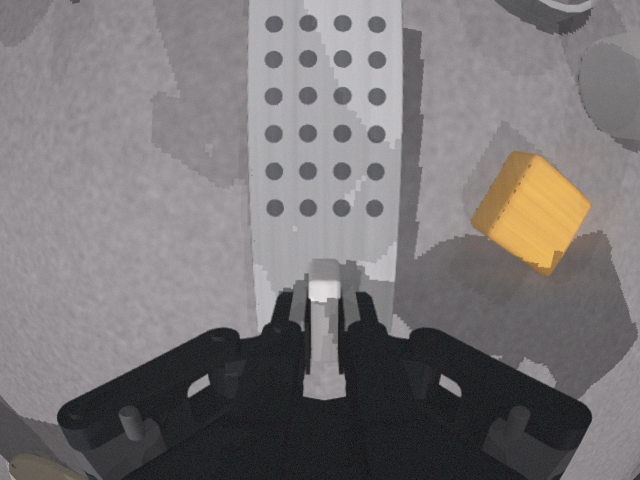

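Call:
play_rows(rows=[[0,[0.56,0.03,0.02],[0,0,0]],[0,[0.56,0.02,0.02],[0,0,0]],[0,[0,0,0.22],[0,0,0]],[0,[0,0,0.2],[0,0,0]],[0,[0.24,0,0],[0,0,0]],[0,[0.24,0,0],[0,0,0]],[0,[0.24,0,0],[0,0,0]],[0,[0.24,0,0],[0,0,0]],[0,[0.24,0,0],[0,0,0]],[0,[0.24,0,0],[0,0,0]],[0,[0.24,0,0],[0,0,0]],[0,[0.24,0,0],[0,0,0]],[0,[0.24,0,0],[0,0,0]],[0,[0.24,0,0],[0,0,0]],[0,[0.24,0,0],[0,0,0]],[0,[0.24,0,0],[0,0,0]],[0,[0.1,0,0],[0,0,0]],[0,[0.1,0,0.01],[0,0,0]],[0,[0.05,0,0.01],[0,0,0]],[0,[0,0,0],[0,0,0]]])

```text
time: 39.4
eef_pos: [0.5318, -0.2611, 0.0286]
tool_rot: [[0.997, 0.076, 0.001], [0.076, -0.997, 0.0], [0.001, -0.0, -1.0]]
ft_force: [-1.4, 1.5, 0.7]
gripper_width: 0.119
```

Call:
play_rows(rows=[[0,[0.05,0,0.01],[0,0,0]],[0,[0.05,0,0],[0,0,0]],[0,[0.05,0,0],[0,0,0]],[0,[0.04,0,0],[0,0,0]],[0,[0,0,0],[0,0,0]]])

```text
time: 40.02
eef_pos: [0.5369, -0.2607, 0.0285]
tool_rot: [[0.997, 0.077, -0.004], [0.077, -0.997, 0.0], [-0.004, -0.001, -1.0]]
ft_force: [-9.2, -1.1, 9.4]
gripper_width: 0.116
```

Call:
play_rows(rows=[[0,[0.04,0,0],[0,0,0]],[0,[0,0,0],[0,0,0]],[0.4,[0,0,0],[0,0,0]],[0.4,[0,0,0],[0,0,0]],[0.4,[0,0,0],[0,0,0]],[0.4,[0,0,-0.5],[0,0,0]],[0.4,[0,0,-0.8],[0,0,0]],[0,[0,0,-0.8],[0,0,0]],[0,[0,0,-0.8],[0,0,0]],[0,[0,0,0],[0,0,0]]])

```text
time: 41.28
eef_pos: [0.5432, -0.2613, 0.1467]
tool_rot: [[0.997, 0.076, 0.006], [0.076, -0.997, -0.003], [0.006, 0.003, -1.0]]
ft_force: [0.4, 0.0, -0.4]
gripper_width: 0.005
```

```bash
python3 plan.py .6447 -.254 .147 4.35 4 .619 -.2559 .088 4.35 8; python3 -c "
from h import *
p=robot.capture('wrist')
for k in ('plate_wide','ear_wide'): print(robot.landmark_of(p,k)[:2])
save(p,'w9')"
```

```text
41.275 [ 0.5432 -0.2613  0.1467] F [ 0.4  0.  -0.4] w 0.005
turn [ 0.0016 -0.0029  0.0001] shift tot [ 2.55  0.01 -0.01] per row/4 [ 0.636  0.002 -0.002]
turn [0. 0. 0.] shift tot [-0.64 -0.    1.48] per row/8 [-0.081 -0.     0.184]
[{'at': [0.5932, -0.2561, 0.0178], 'score': 0.75}]
[{'at': [0.6344, -0.2549, 0.1033], 'score': 0.96}]
```

Call:
play_rows(rows=[[0,[0.64,0,0],[0,-0.003,0]],[0,[0.64,0,0],[0,0,0]],[0,[0.64,0,0],[0,0,0]],[0,[0.63,0,0],[0,0,0]],[0,[-0.08,0,0.185],[0,0,0]],[0,[-0.08,0,0.185],[0,0,0]],[0,[-0.08,0,0.185],[0,0,0]],[0,[-0.08,0,0.185],[0,0,0]],[0,[-0.08,0,0.185],[0,0,0]],[0,[-0.08,0,0.185],[0,0,0]],[0,[-0.08,0,0.185],[0,0,0]],[0,[-0.08,0,0.185],[0,0,0]],[0,[0,0,0],[0,0,0]]])

```text
time: 43.05
eef_pos: [0.6158, -0.2542, 0.083]
tool_rot: [[0.997, 0.075, -0.008], [0.075, -0.997, 0.001], [-0.008, -0.002, -1.0]]
ft_force: [0.5, -0.5, -0.0]
gripper_width: -0.003
```

Call:
play_rows(rows=[[0,[-0.2,0,-0.6],[0,0,0]],[0.5,[-0.6,0,-0.6],[0,0,0]],[0.5,[-0.8,0,0],[0,0,0]],[0.5,[0,0,0],[0,0,0]]])

```text
time: 43.55
eef_pos: [0.5517, -0.2593, 0.133]
tool_rot: [[0.997, 0.075, -0.007], [0.075, -0.997, 0.001], [-0.007, -0.001, -1.0]]
ft_force: [0.5, -0.5, 0.4]
gripper_width: 0.5
```

```bash
python3 ears.py
python3 - <<'E'
from h import *
from fit import rects
p=robot.capture('wrist'); save(p,'w10')
print(robot.landmark_of(p,'plate_wide')[:2],robot.landmark_of(p,'plate_narrow')[:2])
p=robot.capture('top'); rects(p,.008,125,None,False); print(robot.landmark_of(p,'plate_mid')[:2])
E
python3 plan.py .4375 .3902 .14 8.1 18 .4375 .3902 .0115 8.1 5
```

```text
43.55 [ 0.5517 -0.2593  0.133 ] [ 0.9972  0.0746 -0.0067] [ 0.5422 -0.4847  0.4278] 0.5002494770022613
wrist ear_narrow {'at': [0.5982, -0.1169, 0.0579], 'score': 0.78}
wrist ear_wide {'at': [0.6015, -0.2558, 0.0574], 'score': 0.68}
scene ear_narrow {'at': [0.4919, -0.4439, 0.0009], 'score': 0.72}
scene ear_mid {'at': [0.6387, 0.0242, 0.1025], 'score': 0.55}
scene ear_wide {'at': [0.5525, 0.5032, 0.0013], 'score': 0.74}
[{'at': [0.5915, -0.255, 0.0172], 'score': 0.56}, {'at': [0.4871, -0.4463, -0.0007], 'score': 0.29}] [{'at': [0.5877, -0.1136, 0.015], 'score': 0.88}]
thr 125 c(33 139) size 186x72 yaw 63.0
thr 125 c(295 673) size 102x92 yaw 81.6
thr 125 c(347 -744) size 213x132 yaw 4.6
thr 125 c(482 -268) size 102x65 yaw 83.7
thr 125 c(563 -830) size 87x40 yaw -88.4
thr 125 c(491 398) size 148x47 yaw 8.1
thr 125 c(552 513) size 90x88 yaw 3.1
thr 125 c(523 706) size 149x92 yaw 56.3
thr 125 c(596 -250) size 105x75 yaw 4.1
thr 125 c(658 -417) size 167x68 yaw 59.4
thr 125 c(662 -259) size 143x97 yaw 12.0
thr 125 c(622 -114) size 208x63 yaw 1.8
thr 125 c(642 30) size 175x77 yaw 3.9
thr 125 c(716 696) size 120x52 yaw 46.0
thr 125 c(718 -598) size 218x159 yaw 8.7
[{'at': [0.4905, 0.3958, 0.0043], 'score': 0.77}]
44.2 [ 0.5535 -0.2594  0.1327] F [ 0.   0.4 -0.1] w 0.502
turn [-0.0003  0.0027 -0.0313] shift tot [ -0.58 -16.49  -0.18] per row/18 [-0.032 -0.916 -0.01 ]
turn [0. 0. 0.] shift tot [0.   0.   3.21] per row/5 [0.    0.    0.642]
```

View pics/w10.png

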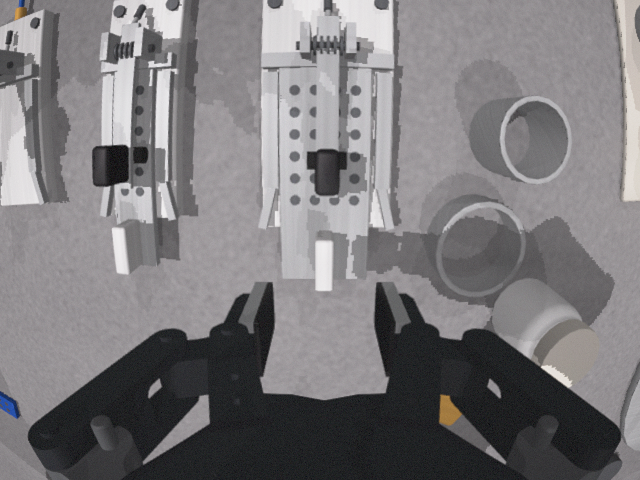

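Call:
play_rows(rows=[[0.5,[-0.03,-0.92,0],[0,0.0027,-0.0313]],[0.5,[-0.03,-0.915,0],[0,0,0]],[0.5,[-0.03,-0.915,0],[0,0,0]],[0.5,[-0.03,-0.915,0],[0,0,0]],[0.5,[-0.03,-0.915,0],[0,0,0]],[0.5,[-0.03,-0.915,0],[0,0,0]],[0.5,[-0.03,-0.915,0],[0,0,0]],[0.5,[-0.03,-0.915,0],[0,0,0]],[0.5,[-0.03,-0.915,0],[0,0,0]],[0.5,[-0.03,-0.915,0],[0,0,0]],[0.5,[-0.03,-0.915,0],[0,0,0]],[0.5,[-0.03,-0.915,0],[0,0,0]],[0.5,[-0.03,-0.915,0],[0,0,0]],[0.5,[-0.03,-0.915,0],[0,0,0]],[0.5,[-0.03,-0.915,0.2],[0,0,0]],[0.5,[-0.03,-0.915,0.3],[0,0,0]],[0.5,[-0.03,-0.915,0.3],[0,0,0]],[0.5,[-0.03,-0.915,0.3],[0,0,0]],[0.5,[0,0,0],[0,0,0]]])

```text
time: 46.58
eef_pos: [0.4406, 0.3922, 0.0883]
tool_rot: [[0.99, 0.144, -0.001], [0.144, -0.99, 0.0], [-0.001, -0.001, -1.0]]
ft_force: [0.3, -0.1, 0.7]
gripper_width: 0.499
```

```bash
python3 - <<'E'
from h import *
from fit import rects
p=robot.capture('wrist'); print(robot.landmark_of(p,'plate_mid')[:2])
p=robot.capture('top'); rects(p,.008,125,None,False); print(robot.landmark_of(p,'plate_mid')[:2])
E
python3 plan.py .4375 .3902 .0115 8.1 4
```

```text
[{'at': [0.4901, 0.3982, 0.0034], 'score': 0.66}]
thr 125 c(51 64) size 157x52 yaw -40.3
thr 125 c(282 463) size 175x64 yaw -55.1
thr 125 c(302 680) size 129x92 yaw 66.1
thr 125 c(349 -771) size 219x183 yaw 6.9
thr 125 c(494 -472) size 58x56 yaw -0.1
thr 125 c(562 -828) size 93x43 yaw -88.4
thr 125 c(516 401) size 97x46 yaw 8.2
thr 125 c(503 546) size 209x100 yaw -38.9
thr 125 c(530 696) size 133x109 yaw -2.6
thr 125 c(623 -256) size 211x92 yaw 4.1
thr 125 c(622 -114) size 208x63 yaw 1.8
thr 125 c(642 30) size 175x77 yaw 3.8
thr 125 c(717 696) size 121x52 yaw 46.0
thr 125 c(718 -598) size 219x160 yaw 8.6
[{'at': [0.4934, 0.3961, 0.0034], 'score': 0.77}, {'at': [0.6004, -0.2582, 0.059], 'score': 0.71}]
46.775 [0.4418 0.3895 0.0896] F [-0.  -0.9 -0.1] w 0.497
turn [-0.0001 -0.0002 -0.0003] shift tot [-0.1  -0.03  1.95] per row/4 [-0.026 -0.008  0.488]
```

Call:
play_rows(rows=[[0.5,[-0.02,0,0.5],[0,0,0]],[0.5,[-0.02,0,0.5],[0,0,0]],[0.5,[-0.02,0,0.5],[0,0,0]],[0.5,[-0.02,0,0.44],[0,0,0]],[0.5,[0,0,0],[0,0,0]],[0,[0,0,0],[0,0,0]],[0,[0,0,0],[0,0,0]],[0,[0,0,0],[0,0,0]],[0,[0,0,0],[0,0,0]]])

```text
time: 47.9
eef_pos: [0.4393, 0.3901, 0.0131]
tool_rot: [[0.99, 0.141, 0.002], [0.141, -0.99, 0.002], [0.002, -0.001, -1.0]]
ft_force: [0.9, -0.7, 6.4]
gripper_width: 0.116
```

```bash
python3 plan.py .438 .3902 .048 8.1 3 .409 .0126 .048 4 15 .409 .0126 .031 4 2 .533 .0213 .03 4 12; python3 -c "
from h import *
p=robot.capture('wrist'); save(p,'w11')"
```

```text
47.9 [0.4393 0.3901 0.0131] F [ 0.9 -0.7  6.4] w 0.116
turn [-0.0006 -0.0012  0.    ] shift tot [-0.03 -0.01 -0.87] per row/3 [-0.011 -0.002 -0.291]
turn [0.     0.     0.0342] shift tot [-1.38  9.37  0.  ] per row/15 [-0.092  0.624  0.   ]
turn [0. 0. 0.] shift tot [0.   0.   0.43] per row/2 [0.    0.    0.213]
turn [0. 0. 0.] shift tot [ 3.11 -0.    0.03] per row/12 [ 0.259 -0.     0.002]
```

Call:
play_rows(rows=[[0,[0,0,-0.2],[0,0,0]],[0,[0,0,-0.33],[0,0,0]],[0,[0,0,-0.33],[0,0,0]],[0,[0,0,0],[0,0,0.0342]],[0,[-0.09,0.625,0],[0,0,0]],[0,[-0.09,0.625,0],[0,0,0]],[0,[-0.09,0.625,0],[0,0,0]],[0,[-0.09,0.625,0],[0,0,0]],[0,[-0.09,0.625,0],[0,0,0]],[0,[-0.09,0.625,0],[0,0,0]],[0,[-0.09,0.625,0],[0,0,0]],[0,[-0.09,0.625,0],[0,0,0]],[0,[-0.09,0.625,0],[0,0,0]],[0,[-0.09,0.625,0],[0,0,0]],[0,[-0.09,0.625,0],[0,0,0]],[0,[-0.09,0.625,0],[0,0,0]],[0,[-0.1,0.625,0],[0,0,0]],[0,[-0.1,0.625,0],[0,0,0]],[0,[-0.1,0.62,0],[0,0,0]],[0,[0,0,0],[0,0,0]]])

```text
time: 50.45
eef_pos: [0.4098, 0.0111, 0.0466]
tool_rot: [[0.998, 0.067, 0.001], [0.067, -0.998, 0.0], [0.001, -0.0, -1.0]]
ft_force: [-0.2, 0.6, -2.5]
gripper_width: 0.117
```

```bash
python3 plan.py .409 .0126 .031 4 2 .533 .0213 .03 4 12; python3 -c "
from h import *
p=robot.capture('wrist'); save(p,'w12')"
```

```text
50.45 [0.4098 0.0111 0.0466] F [-0.2  0.6 -2.5] w 0.117
turn [-0.0001 -0.0006 -0.0014] shift tot [-0.02 -0.04  0.39] per row/2 [-0.009 -0.02   0.195]
turn [0. 0. 0.] shift tot [ 3.11 -0.    0.03] per row/12 [ 0.259 -0.     0.002]
```

View pics/w12.png

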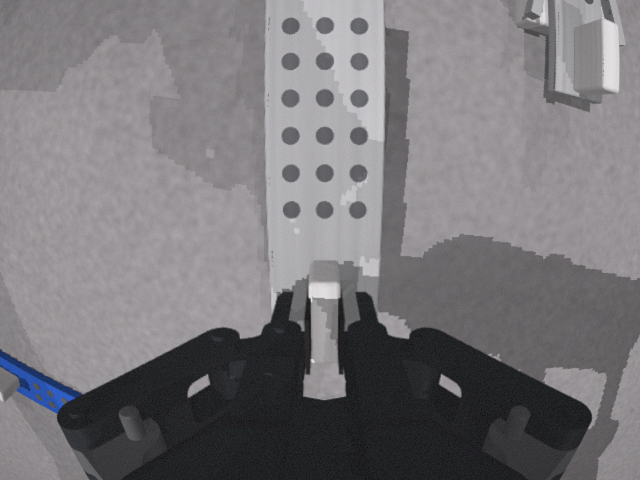

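The mid plate is held straight (three rows of holes at u≈290–360). I insert it now.

Call:
play_rows(rows=[[0,[0,-0.02,0.2],[0,0,-0.001]],[0,[0,-0.02,0.2],[0,0,0]],[0,[0.25,0,0],[0,0,0]],[0,[0.25,0,0],[0,0,0]],[0,[0.25,0,0],[0,0,0]],[0,[0.25,0,0],[0,0,0]],[0,[0.25,0,0],[0,0,0]],[0,[0.25,0,0],[0,0,0]],[0,[0.25,0,0],[0,0,0]],[0,[0.25,0,0],[0,0,0]],[0,[0.25,0,0],[0,0,0]],[0,[0.25,0,0],[0,0,0]],[0,[0.25,0,0],[0,0,0]],[0,[0.2,0,0],[0,0,0]],[0,[0.1,0,0.02],[0,0,0]],[0,[0.05,0,0.02],[0,0,0]],[0,[0.05,0,0],[0,0,0]],[0,[0,0,0],[0,0,0]]])

```text
time: 52.75
eef_pos: [0.5318, 0.0224, 0.0291]
tool_rot: [[0.997, 0.072, -0.006], [0.072, -0.997, -0.0], [-0.006, -0.0, -1.0]]
ft_force: [-8.6, -4.7, 10.4]
gripper_width: 0.12
```

Call:
play_rows(rows=[[0,[0.05,0,0],[0,0,0]],[0,[0.05,0,0],[0,0,0]],[0,[0.04,0,0],[0,0,0]],[0,[0,0,0],[0,0,0]]])

```text
time: 53.25
eef_pos: [0.5377, 0.0228, 0.0291]
tool_rot: [[0.997, 0.072, -0.005], [0.072, -0.997, -0.0], [-0.005, -0.0, -1.0]]
ft_force: [-6.6, -4.2, 9.7]
gripper_width: 0.12
```

Call:
play_rows(rows=[[0,[0.05,0,-0.01],[0,0,0]],[0,[0.05,0,-0.01],[0,0,0]],[0,[0.05,0,0],[0,0,0]],[0,[0,0,0],[0,0,0]]])

```text
time: 53.75
eef_pos: [0.539, 0.0229, 0.0291]
tool_rot: [[0.997, 0.073, -0.014], [0.073, -0.997, -0.001], [-0.014, -0.0, -1.0]]
ft_force: [-15.9, -5.2, 12.3]
gripper_width: 0.11
```

Call:
play_rows(rows=[[0.4,[0,0,0],[0,0,0]],[0.4,[0,0,0],[0,0,0]],[0.4,[0,0,0],[0,0,0]],[0.4,[0,0,-0.5],[0,0,0]],[0.4,[0,0,-0.8],[0,0,0]],[0,[0,0,-0.8],[0,0,0]],[0,[0,0,-0.8],[0,0,0]],[0,[0,0,0],[0,0,0]]])

```text
time: 54.75
eef_pos: [0.549, 0.0236, 0.1477]
tool_rot: [[0.997, 0.072, 0.007], [0.072, -0.997, 0.0], [0.007, 0.0, -1.0]]
ft_force: [0.4, -0.3, -0.5]
gripper_width: 0.002
```

```bash
python3 plan.py .6463 .0288 .147 4 4 .6205 .0272 .086 4 8; python3 -c "
from h import *
p=robot.capture('wrist')
for k in ('plate_mid','ear_mid'): print(robot.landmark_of(p,k)[:2])
save(p,'w13')"
```

```text
54.75 [0.549  0.0236 0.1477] F [ 0.4 -0.3 -0.5] w 0.002
turn [ 0.0001 -0.0032  0.001 ] shift tot [2.44 0.04 0.02] per row/4 [0.609 0.01  0.005]
turn [0. 0. 0.] shift tot [-0.65 -0.01  1.52] per row/8 [-0.081 -0.001  0.191]
[{'at': [0.5902, 0.0281, 0.0172], 'score': 0.64}]
[{'at': [0.6341, 0.0288, 0.1034], 'score': 0.67}]
```

Call:
play_rows(rows=[[0,[0.61,0.01,0],[0,-0.003,0]],[0,[0.61,0.01,0],[0,0,0]],[0,[0.61,0.01,0],[0,0,0]],[0,[0.61,0.01,0],[0,0,0]],[0,[-0.08,0,0.19],[0,0,0]],[0,[-0.08,0,0.19],[0,0,0]],[0,[-0.08,0,0.19],[0,0,0]],[0,[-0.08,0,0.19],[0,0,0]],[0,[-0.08,0,0.19],[0,0,0]],[0,[-0.08,0,0.19],[0,0,0]],[0,[-0.08,0,0.19],[0,0,0]],[0,[-0.08,0,0.19],[0,0,0]],[0,[0,0,0],[0,0,0]]])

```text
time: 56.52
eef_pos: [0.617, 0.0271, 0.0826]
tool_rot: [[0.997, 0.072, -0.009], [0.072, -0.997, 0.0], [-0.009, -0.001, -1.0]]
ft_force: [-0.3, -0.2, -0.7]
gripper_width: 0.001
```

Call:
play_rows(rows=[[0,[-0.2,0,-0.6],[0,0,0]],[0.6,[-0.6,0,-0.6],[0,0,0]],[0.6,[-0.8,0,-0.4],[0,0,0]],[0.6,[-0.6,0,0],[0,0,0]],[0.6,[0,0,0],[0,0,0]]])

```text
time: 57.15
eef_pos: [0.5296, 0.0209, 0.1487]
tool_rot: [[0.997, 0.071, -0.007], [0.071, -0.997, 0.0], [-0.007, -0.001, -1.0]]
ft_force: [0.7, 0.1, -0.5]
gripper_width: 0.6
```

```bash
python3 ears.py
python3 - <<'E'
from h import *
p=robot.capture('wrist'); save(p,'w14')
for k in ('plate_mid','plate_wide','plate_narrow','valve_grip'): print(k,robot.landmark_of(p,k)[:2])
E
```

```text
57.15 [0.5296 0.0209 0.1487] [ 0.9974  0.0714 -0.0066] [ 0.7213  0.1468 -0.4614] 0.5995509243158003
wrist ear_narrow {'at': [0.5965, -0.1178, 0.0572], 'score': 0.72}
wrist ear_mid {'at': [0.6017, 0.0273, 0.0561], 'score': 0.62}
scene ear_narrow {'at': [0.6006, -0.1175, 0.0538], 'score': 0.74}
scene ear_mid {'at': [0.6034, 0.0252, 0.0548], 'score': 0.61}
scene ear_wide {'at': [0.6004, -0.255, 0.0582], 'score': 0.63}
plate_mid [{'at': [0.5947, 0.0265, 0.0154], 'score': 0.78}]
plate_wide []
plate_narrow [{'at': [0.5868, -0.1156, 0.0195], 'score': 0.82}, {'at': [0.281, 0.4192, 0.001], 'score': 0.69}]
valve_grip [{'at': [0.6715, 0.2272, 0.0604], 'score': 0.79}]
```

View pics/w14.png

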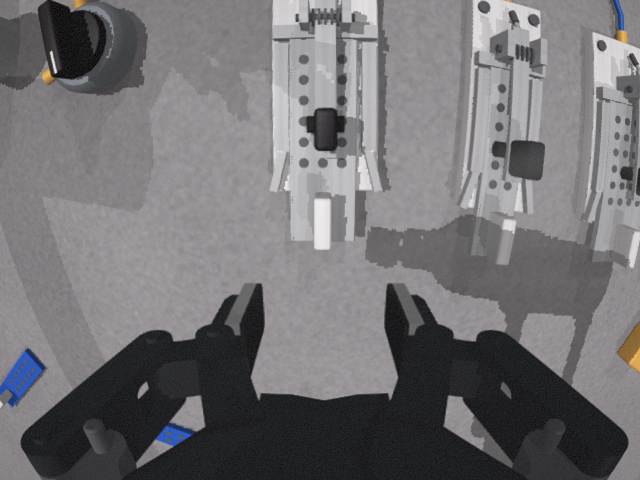

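All three clips are down on their plates: ears at z≈0.055, fins at (322,225), (507,240) and (633,245). Next I measure the valve bar.

Run:
```python
from h import *
for c,f in (('top',False),('wrist',True)):
    p=robot.capture(c); g=p['pixels'].astype(int).max(2)
    o=robot.landmark_of(p,'valve_grip')[:1]; print(o)
    u=proj(p,[.671,.227,.072],f)
    for t in (40,55,70):
        m=np.zeros(g.shape,np.uint8); a,b=u.round().astype(int); m[max(b-35,0):b+35,max(a-35,0):a+35]=(g<t)[max(b-35,0):b+35,max(a-35,0):a+35]
        cs,_=cv2.findContours(m,cv2.RETR_EXTERNAL,cv2.CHAIN_APPROX_NONE)
        for q in sorted(cs,key=cv2.contourArea)[-1:]:
            P=np.array([unproj(p,k[0],.072,f)[:2] for k in q]); print(c,t,cv2.minAreaRect((P*1000).astype(np.float32)))
    a,b=u.round().astype(int); i=p['pixels'][max(b-45,0):b+45,max(a-50,0):a+50,::-1]; cv2.imwrite('pics/v_%s.png'%c,cv2.resize(i,None,fx=4,fy=4,interpolation=cv2.INTER_CUBIC))
a=cv2.imread('pics/v_top.png');b=cv2.imread('pics/v_wrist.png'); h=min(a.shape[0],b.shape[0]); cv2.imwrite('pics/v.png',np.hstack([a[:h],b[:h]]));
```

```text
[{'at': [0.6715, 0.2248, 0.0575], 'score': 0.97}]
top 40 ((664.825439453125, 214.00140380859375), (58.841304779052734, 28.187807083129883), 10.611397743225098)
top 55 ((660.7276000976562, 222.0207061767578), (53.11351776123047, 54.011898040771484), 68.69947814941406)
top 70 ((654.9931030273438, 211.50518798828125), (76.47835540771484, 80.8290786743164), 87.37476348876953)
[{'at': [0.6718, 0.2265, 0.0591], 'score': 0.77}]
wrist 40 ((671.8820190429688, 206.70339965820312), (69.80419921875, 29.02516746520996), 23.47527313232422)
wrist 55 ((670.0108032226562, 211.8207550048828), (69.98943328857422, 39.565101623535156), 21.947296142578125)
wrist 70 ((669.9917602539062, 212.1065673828125), (69.9404296875, 39.95170211791992), 21.265962600708008)
```

View pics/v.png

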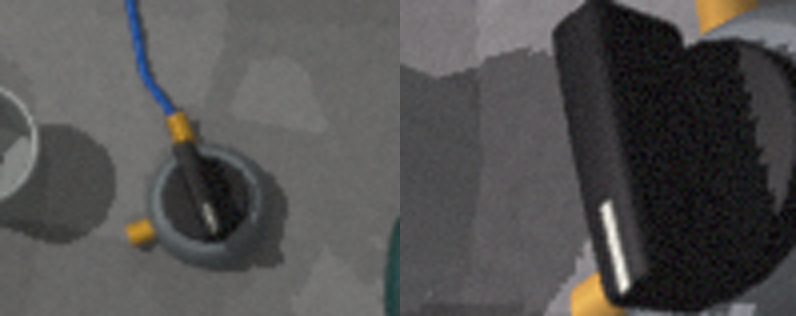

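```bash
python3 plan.py .6715 .2265 .13 20 7 .6715 .2265 .044 20 4
```

```text
58.0 [0.5307 0.0208 0.1485] F [ 0.2  0.1 -0.9] w 0.602
turn [-0.0007  0.0029 -0.1324] shift tot [ 5.07 -3.63  0.46] per row/7 [ 0.724 -0.518  0.066]
turn [0. 0. 0.] shift tot [0.   0.   2.15] per row/4 [0.    0.    0.538]
```

Call:
play_rows(rows=[[1,[0,0,0],[0,0.003,-0.0662]],[1,[0,0,0],[0,0,-0.0662]],[1,[0.725,-0.52,0.06],[0,0,0]],[1,[0.725,-0.52,0.06],[0,0,0]],[1,[0.725,-0.52,0.06],[0,0,0]],[1,[0.725,-0.52,0.06],[0,0,0]],[1,[0.725,-0.52,0.06],[0,0,0]],[1,[0.725,-0.52,0.06],[0,0,0]],[1,[0.725,-0.52,0.1],[0,0,0]],[1,[0,0,0.54],[0,0,0]],[1,[0,0,0.54],[0,0,0]],[1,[0,0,0.54],[0,0,0]],[1,[0,0,0.54],[0,0,0]],[0,[0,0,0],[0,0,0]],[0,[0,0,0],[0,0,0]],[0,[0,0,0],[0,0,0]],[0,[0,0,0],[0,0,0]]], newtons=60)

```text
time: 60.12
eef_pos: [0.6718, 0.2286, 0.0453]
tool_rot: [[0.94, 0.341, 0.001], [0.341, -0.94, 0.004], [0.002, -0.004, -1.0]]
ft_force: [-2.0, -2.6, 10.7]
gripper_width: 0.147
```

```bash
python3 -c "
from h import *
s=robot.get_state(); print(s['q'],s['moment'],s['eef_pos'],s['ft_force'])"
```

```text
[0.22805059 0.60436465 1.43829181 0.00421865 1.09712923 1.44847065] [-1.06931897  0.05843567  0.115442  ] [0.67182868 0.22857274 0.04525198] [-1.99011153 -2.64641892 10.7199621 ]
```

Call:
play_rows(rows=[[0,[0,0,0],[0,0,0.042]],[0,[0,0,0],[0,0,0.042]],[0,[0,0,0],[0,0,0.042]],[0,[0,0,0],[0,0,0.042]],[0,[0,0,0],[0,0,0.042]],[0,[0,0,0],[0,0,0.042]],[0,[0,0,0],[0,0,0.042]],[0,[0,0,0],[0,0,0.042]],[0,[0,0,0],[0,0,0.042]],[0,[0,0,0],[0,0,0.042]],[0,[0,0,0],[0,0,0.042]],[0,[0,0,0],[0,0,0.042]],[0,[0,0,0],[0,0,0]],[1,[0,0,0],[0,0,0]],[1,[0,0,0],[0,0,0]],[1,[0,0,0],[0,0,0]],[1,[0,0,0],[0,0,0]]])

```text
time: 62.25
eef_pos: [0.6717, 0.2271, 0.0437]
tool_rot: [[0.761, -0.649, -0.0], [-0.649, -0.761, 0.001], [-0.001, -0.001, -1.0]]
ft_force: [-0.3, -0.4, 0.1]
gripper_width: 0.98
```

Call:
play_rows(rows=[[1,[0,0,-0.5],[0,0,0]],[1,[0,0,-0.8],[0,0,0]],[1,[0,0,-0.8],[0,0,0]],[1,[0,0,-0.8],[0,0,-0.08]],[1,[0,0,0],[0,0,-0.08]],[1,[0,0,0],[0,0,-0.08]],[1,[-0.8,0,-0.3],[0,0,0]],[1,[-0.8,0,-0.3],[0,0,0]],[1,[-0.8,0,-0.3],[0,0,0]],[1,[-0.8,0,-0.3],[0,0,0]],[1,[-0.8,0,-0.3],[0,0,0]],[1,[0,0,0],[0,0,0]]])

```text
time: 63.75
eef_pos: [0.5134, 0.26, 0.2215]
tool_rot: [[0.98, -0.201, 0.001], [-0.201, -0.98, 0.002], [0.001, -0.002, -1.0]]
ft_force: [0.9, -0.3, 0.5]
gripper_width: 1.0
```

```bash
python3 ears.py
python3 - <<'E'
from h import *
p=robot.capture('top')
for k in ('plate_mid','plate_wide','plate_narrow','valve_grip'): print(k,robot.landmark_of(p,k)[:2])
a=cv2.resize(p['pixels'][140:240,110:480,::-1],None,fx=2.15,fy=2.15,interpolation=cv2.INTER_CUBIC)
p=robot.capture('wrist')
for k in ('plate_mid','plate_wide','plate_narrow','valve_grip'): print(k,robot.landmark_of(p,k)[:2])
b=cv2.resize(p['pixels'][:300,:,::-1],(a.shape[1],372)); cv2.imwrite('pics/end.png',np.vstack([a,b]))
E
```

```text
63.75 [0.5134 0.26   0.2215] [ 0.9797 -0.2007  0.0009] [ 0.9173 -0.3085  0.5344] 0.9996250943411057
wrist ear_mid {'at': [0.6015, 0.0252, 0.0574], 'score': 0.81}
wrist ear_wide {'at': [0.55, 0.4975, 0.0029], 'score': 0.67}
scene ear_narrow {'at': [0.5996, -0.1181, 0.0524], 'score': 0.59}
scene ear_mid {'at': [0.6022, 0.0247, 0.0551], 'score': 0.58}
scene ear_wide {'at': [0.6022, -0.2561, 0.0623], 'score': 0.73}
plate_mid [{'at': [0.5931, 0.0246, 0.0167], 'score': 0.93}, {'at': [0.6799, -0.2504, -0.0024], 'score': 0.16}]
plate_wide [{'at': [0.5915, -0.2592, 0.0186], 'score': 0.9}]
plate_narrow [{'at': [0.2829, 0.4208, 0.0002], 'score': 0.7}, {'at': [0.5896, -0.1155, 0.0161], 'score': 0.67}]
valve_grip [{'at': [0.5915, -0.2569, 0.0182], 'score': 0.48}, {'at': [0.4856, -0.4478, -0.0024], 'score': 0.48}]
plate_mid [{'at': [0.5902, 0.0253, 0.0178], 'score': 0.67}]
plate_wide []
plate_narrow [{'at': [0.278, 0.4204, 0.0004], 'score': 0.85}, {'at': [0.2728, 0.2285, 0.0002], 'score': 0.82}]
valve_grip [{'at': [0.6703, 0.2258, 0.0566], 'score': 0.83}, {'at': [0.6049, 0.0274, 0.0584], 'score': 0.68}]
```

View pics/end.png

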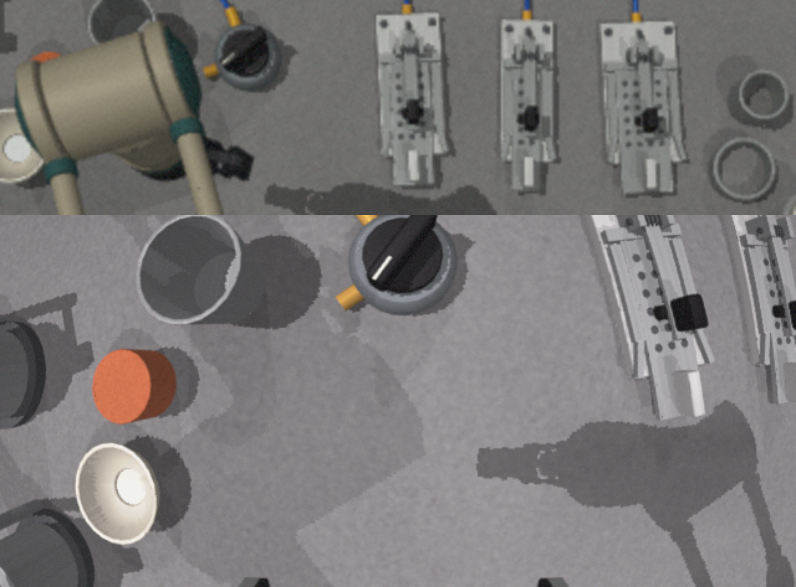

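```bash
python3 -c "
from cell import robot
print(robot.hand_in())"
```

```text
the job is handed in; nothing more can be done
None
```

All three steel plates (narrow, wide, mid) are clamped in their own seats. After that, the air valve was turned clockwise past its detent to the on stop. I handed the job in at about 64 s of the 210 s; the hand-in reports no verdict.

- **Plates:** Each was slid in by its fin until it met the stop at 9–16 N. The detector found each within 2–4 mm of its computed home position, at its limit of about 4 mm.
- **Clips:** All three ears read z of about 0.052–0.062 m, which is down, against about 0.10 m when raised.
- **Valve:** The knob bar turned from about +20° to about −53°, roughly the full 1.2 rad.
- **Bystanders and look-alikes:** The blue look-alike plates were left alone, and no bystander was touched that I saw.
- **Disagreements:**
  - Closing the narrow clip pressed on the ear with about 39 N sideways when the fingertips slid off it. The clip and plate read correctly afterwards, and I changed the path for the other two.
  - The detectors gave some false hits, such as `ear_wide` or `valve_grip` on other objects. I ruled these out against the pictures.

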